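Tidy the entry console: everything to its own holder

TASK

Tidy the console so that each thing is in its own place: lay the flashlight lengthwise in both steel clips of the wooden stand, centred end to end; put the sunglasses case, right way up, inside the dark red outline on the sand-coloured mat; stand the bottle stopper on its glass head inside the green ring of the cork coaster; and lay the keys flat, buttons up, on the bottom of the white bowl, about in its middle. Leave the candle and the blue bird standing where they are, and let go of everything at the end.

Things in the scene. Friction and masses are not known exactly. Their poses are not given: they have to be found in the camera images.
- flashlight: Aluminium tube flashlight lying on its side, 150 long, octagonal barrel 30 across the flats (so it does not roll; it looks round), black tail cap at -y, yellow lens at +y; 160 g. Origin: mid-length on the barrel's axis, 15 above what it lies on; y along the tube, z up. Grip it at mid-length across x; it may lie either way round in the stand.
- case: Closed dark red hard sunglasses case with a brass clasp and hinge, 150 (y) x 58 (x) x 42 (z); 150 g. It stays shut. Origin: centre of its underside; grip it across x.
- stopper: Bottle stopper standing upside down on its flat green glass head: head a disc of diameter 42, 18 high; above it a steel plug with black rubber rings, diameter 22, from 18 to 52 high; 100 g. Origin: centre of the underside of the head, z up along the plug. Grip the plug.
- keys: Black car key fob with a steel split ring and a brass key, all rigidly in line and lying flat, 100 long in all along y. The fob is 34 (x) x 50 (y) x 14 (z) and reaches from y = -50 to 0; ring and key, at most 26 wide and 6 high, reach from 0 to +50; 70 g. Origin: middle of the whole length, at the underside. Grip the fob (centre at y = -25) across x.
- stand: Fixed pale wooden stand, base 74 (x) x 160 (y) x 15 (z), with two rigid open U-shaped steel clips, 16 wide along y, centred at y = -50 and +50. The clips are 40 apart inside between their arms, flaring to about 60 at their tops, 49 above the table; the flashlight comes to lie along y on the base's top, 15 above the table, and there is free room for fingers between the clips (84 along y). Origin: centre of the base's underside.
- mat: Fixed sand-coloured mat 90 (x) x 180 (y), 4 thick, with a dark red rectangular outline 60 x 152 inside, centred, for the case. Origin: centre of its underside; long side along y.
- coaster: Fixed round cork coaster, diameter 90, 8 thick, with a green ring of inner diameter 45 drawn in its middle, for the stopper. Origin: centre of its underside.
- bowl: Fixed shallow white ceramic bowl, round, flat inside floor 5 above the table with a radius of about 65, wall 5 thick, rim 30 above the table with outer radius 77. Origin: centre of its underside.
- candle: Amber glass candle, diameter 44, 43 high, loose; leave it where it is. Origin: centre of its underside.
- bird: Small blue ceramic bird with a brass beak on a round foot of diameter 32, 48 high, about 57 from beak to tail, loose; leave it where it is. Origin: centre of its underside.
Not all that is in view belongs to the job. Leave any pink or purple look-alike of the stopper alone.

How it is judged:
By the outcome, as a careful person would: the job done as asked, in the order asked, and still so for the second after the job is handed in, with the robot touching nothing.
It also fails if it takes over 112 s, if anything falls off the work surface, if the arm or the gripper's body presses on something with over 40 N, if the wrist force passes 120 N, or if a joint passes its speed limit or range.

ROBOT

A 6-joint arm with a two-finger parallel gripper is mounted at the origin on the work surface. World frame = base frame: x ahead of the robot, y to its left, z up, the work surface at z = 0. Lengths are in m, angles in degrees, forces in N, time in s.
With the tool pointing down it reaches from about 0.425 to 0.95 m from the base axis. Payload 3.5 kg.
Tool frame: the origin (TCP) lies on the mounting face of the last link; the fingertips stand 173 mm ahead of it and the grasp point (between the pads) lies 155 mm ahead of it; x points along the fingers, y is the direction in which the jaws open and shut, and the axes are right-handed (so a half turn about x gives the same grasp; the last joint's range is limited). The gripper opens to 85 mm and grips with 20 to 120 N. Pads are 22 mm wide; open, the fingers measure 114 mm over their backs; the gripper's body (76 mm by 85 mm) begins 54 mm behind the grasp point. The pads swing forward as they close: fully open they stand 13 mm farther back than shut.
Start: joints at [59.301, 16.404, 90.338, -0, 73.258, -8.594], TCP at [0.254, 0.625, 0.405] pointing down, gripper open.
Joint ranges: [-158.93, 158.93], [-51.34, 127.21], [12.03, 142.37], [-87.48, 267.48], [13.55, 161.25], [-162.69, 162.69]. Speed limits (degrees/s): [159.86, 159.86, 180, 180, 180, 180].

INTERFACE

Orientations are given as a 3x3 rotation matrix whose columns are the frame's x, y, z axes.
In Python, from bench import * gives the robot as it stands.
- The arm moves only by the tool arm_command, never from a script. Its argument "rows" is a list of rows, each a list of 5 numbers: the gripper's target within -1 to 1 (fully open at 1, half-way at 0, shut at -1), then the shift along the tool's x, y, z in m, then the turn about the tool's x in degrees. In form: [[grip, x, y, z, twist], ...]. A call has 1 to 5 rows; each row shifts and turns the commanded pose from where the row before left it, along the tool's axes as they then stand; what a row does not reach is not made up. A row lasts 1/8 s, in which the tool goes at most 62.5 mm and 10.7 degrees, less where a joint would pass 70% of its speed; a pose out of reach is approached as far as the arm can. A call is refused whole if a number of a shift passes 0.0625 or a number of a turn 10.7, either way. A call with a gripper value outside its range is refused whole. The fingers move at their own pace and stop on an object; "force" is the grip in N (left out, the last holds). Time passes only in rows, so rows that do not move let the fingers close. It gives the time, the measured TCP pose, the force and the opening at its end, in the units of the state.
- read_state(): the state, without advancing time (a new reading comes with each control period).
- grab_frame(name): name is "scene" or "top"; returns a dict with "frame" (480x640x3 uint8, blue, green, red), "range_z" (480x640 float32, m along the optical axis (not along the pixel's ray), 0 where there is no reading), "vfov" (degrees; the focal length in pixels is half the picture's height over the tangent of half this angle, whatever the lens; pixels are square), "cx", "cy" (the principal point, pixels), "camera_from_world" (4x4, takes a point from world to camera coordinates). Camera axes: x right, y up, looking along -z (the intrinsics and any distortion apply to the point x, -y, -z); pixel columns grow to the right and rows downward; lengths in m; the calibration is good to about 2 mm. A picture is of the moment at which its call begins.
- close_job(): hands the job in, once; it reports no verdict.
The state is a dict: "clock": time; "q": joint angles; "joint_velocities": joint speeds; "tau": joint torques, N m; "ee_pos": TCP position; "orientation": TCP orientation; "contact_force": force on the tool from outside, world axes, zero at the start; "moment": the same for the moment, N m; "grip_width": opening from 0.0 (shut) to 1.0 (fully open).
Only numpy, scipy, OpenCV 4.12 (cv2) and the standard library are available. Lean on these libraries where they do the work, as an engineer would, in place of code of your own. Each camera call takes 0.05 s, during which the arm holds its last target. There are 200 camera calls.

## Working session

There is one attempt and no reset: what is moved stays moved. The work goes in short steps, Python scripts to look and compute and a tool call to move; the robot and the scene stay as the last step left them, time stands still between calls to the robot, and variables do not carry over. Pictures are saved under pics/ and viewed, about 12 in all and at most 16, crops included, and the job is handed in when it is done.

Besides the shell and the picture viewer there is one more tool, called after "Request:" as name(argument=value, ...), one argument or row to a line, values as JSON. arm_command: Moves the arm, as the interface text tells. Its arguments: {"type":"object","properties":{"rows":{"type":"array"},"force":{"type":"number"}},"required":["rows"]}

```bash
ls; mkdir -p pics; python3 - <<'E'
from bench import *
import cv2,numpy as np
for n in("scene","top"):
    d=grab_frame(n);cv2.imwrite(f"pics/{n}0.png",d["frame"]);np.savez(f"{n}0.npz",**d)
    print(n,{k:v for k,v in d.items() if k not in("frame","range_z")})
    z=d["range_z"];print((z>0).mean(),z[z>0].min(),z.max())
print(read_state())
E
```

```text
pics
scene {'vfov': 54.78057861717282, 'cx': 328.8611959224665, 'cy': 243.45975175456635, 'camera_from_world': array([[ 0.74321109,  0.66883837, -0.01710259, -0.34916301],
       [-0.53565863,  0.61014952,  0.58376998,  0.27835124],
       [ 0.4008829 , -0.42470318,  0.81173894, -1.14523293],
       [ 0.        ,  0.        ,  0.        ,  1.        ]])}
0.996005859375 0.6370202 3.0501454
top {'vfov': 55.88404926217173, 'cx': 318.8311406468626, 'cy': 237.3274832550205, 'camera_from_world': array([[ 0.01363102, -0.99979362, -0.01506385, -0.02747011],
       [ 0.99345414,  0.01183273,  0.11361714, -0.50822383],
       [-0.11341545, -0.01651396,  0.9934104 , -0.85201638],
       [ 0.        ,  0.        ,  0.        ,  1.        ]])}
0.99595703125 0.8073051 1.799173
{'clock': 0.1, 'q': array([ 5.93000792e+01,  1.64489358e+01,  9.04140915e+01,  1.29773777e-03,
        7.32597927e+01, -8.59165143e+00]), 'joint_velocities': array([-0.03658182, -0.1380698 , -0.27883171, -0.01149417,  0.0637156 ,
        0.06972638]), 'tau': array([ 1.61910157e-04, -4.07292831e+01, -2.93700367e+01, -2.32756474e-04,
        3.43951528e-03,  1.59545908e-05]), 'ee_pos': array([0.2538651 , 0.62519534, 0.40348157]), 'orientation': array([[-1.11305343e-03,  3.76362871e-01,  9.26471667e-01],
       [-1.83211742e-03,  9.26469919e-01, -3.76364362e-01],
       [-9.99997702e-01, -2.11631853e-03, -3.41669552e-04]]), 'contact_force': array([-0.7512352 ,  0.83973462, -0.59959517]), 'moment': array([-0.045713  ,  0.00046555, -0.00625194]), 'grip_width': 0.9983446568993475}
```

View pics/top0.png

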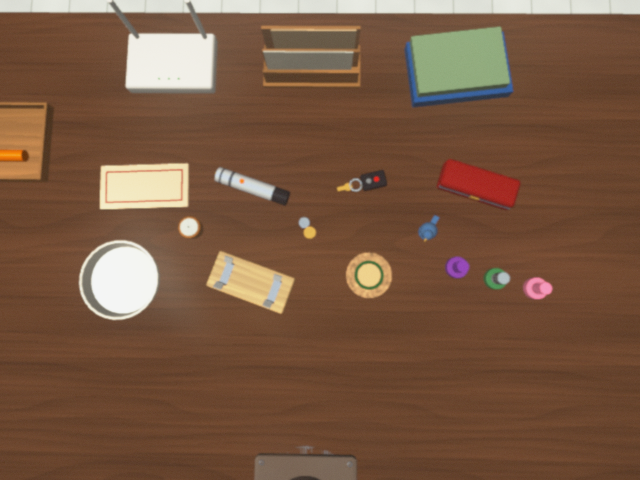

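View pics/scene0.png

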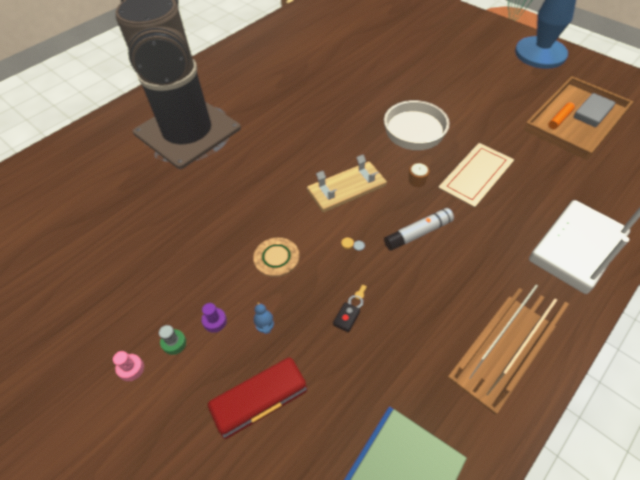

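The top view shows these objects and places:
- Flashlight at about (252,186), tail cap at lower right.
- Keys at (365,183), fob to the right.
- Case at (479,184).
- Green stopper at (497,279), with purple and pink look-alikes beside it at (457,267) and (538,288).
- Coaster at (369,275), stand at (251,281), bowl at (119,280) and mat at (144,186).
- Candle at (189,227) and bird at (429,229).

The scene view agrees. Next I'll convert these to world positions using depth from both views.

```bash
cat > h.py <<'E'
import numpy as np,cv2
def world(d):
    z=d["range_z"].astype(float);h,w=z.shape
    f=h/2/np.tan(np.radians(float(d["vfov"]))/2)
    v,u=np.mgrid[:h,:w]
    c=np.stack([(u-d["cx"])*z/f,-(v-d["cy"])*z/f,-z],-1)
    T=np.linalg.inv(d["camera_from_world"])
    return c@T[:3,:3].T+T[:3,3]
def proj(d,p):
    c=(d["camera_from_world"]@np.append(p,1))[:3]; f=240/np.tan(np.radians(float(d["vfov"]))/2)
    return d["cx"]+f*c[0]/-c[2], d["cy"]+f*c[1]/c[2]
def rect(P):
    (c,s,a)=cv2.minAreaRect((P[:,:2]*1000).astype(np.float32))
    if s[0]<s[1]: a+=90;s=s[::-1]
    return np.round(c,1),np.round(s,1),round((a+90)%180-90,1)   # a: long axis angle from world x
E
cat > m.py <<'E'
from h import *
for n in("top","scene"):
    d=dict(np.load(f"{n}0.npz"));W=world(d)
    ok=(d["range_z"]>0)&(W[...,0]>.2)&(W[...,0]<.95)&(abs(W[...,1])<.75)
    t=W[ok&(abs(W[...,2])<.02)];
    A=np.c_[t[:,:2],np.ones(len(t))];k=np.linalg.lstsq(A,t[:,2],rcond=None)[0];print(n,"table median z",np.median(t[:,2]),k)
    z=W[...,2]-np.median(t[:,2])
    for thr in (.0025,.012):
        m=(ok&(z>thr)).astype(np.uint8)
        N,L,S,C=cv2.connectedComponentsWithStats(m)
        print("thr",thr)
        for i in range(1,N):
            if S[i,4]<60: continue
            q=L==i;P=W[q]
            print(np.round(C[i]),S[i,4],*rect(P),"zmax %.1f z90 %.1f med %.1f"%tuple(1000*np.percentile(P[:,2],[99,90,50])))
E
python3 m.py
```

```text
top table median z 0.0004223325166902159 [0.00110534 0.0004222  0.00036294]
thr 0.0025
[170.  60.] 5672 [878.  294.1] [194.1 139.1] -89.9 zmax 143.4 z90 33.5 med 30.3
[311.  56.] 5984 [868.   -1.7] [209.4 108.5] -85.3 zmax 111.1 z90 96.0 med 59.6
[457.  67.] 7117 [ 874.5 -303.1] [218.3 162.3] -83.9 zmax 53.9 z90 52.3 med 50.0
[ 25. 141.] 3734 [704.3 591.2] [173.6 112. ] 2.5 zmax 30.3 z90 25.3 med 6.4
[478. 184.] 2604 [ 623.8 -339. ] [160.6  75.4] 74.0 zmax 45.7 z90 44.0 med 41.6
[143. 186.] 2989 [611.5 339.3] [183.8  93.3] -87.9 zmax 7.9 z90 6.4 med 4.6
[252. 186.] 1154 [615.3 118.4] [159.4  36.2] 71.4 zmax 33.2 z90 31.0 med 27.7
[368. 182.] 551 [ 622.8 -104.5] [103.1  39.8] -79.2 zmax 17.8 z90 15.9 med 13.0
[428. 229.] 315 [ 527.5 -236.8] [53.2 32.3] -50.4 zmax 49.1 z90 46.1 med 33.6
[190. 228.] 433 [524.7 232.5] [43.1 40.7] 89.3 zmax 40.7 z90 39.1 med 36.8
[307. 229.] 166 [531.2   5.8] [47.2 22.9] 32.1 zmax 9.4 z90 7.7 med 5.3
[118. 280.] 4582 [425.5 369.5] [160.1 154.4] 26.8 zmax 31.7 z90 28.7 med 6.0
[250. 282.] 3076 [421.5 115.8] [164.9  77.8] 71.0 zmax 48.8 z90 18.2 med 15.2
[3
[... 3780 characters left out ...]
 [888.9   1.3] [176.6   8.9] -90.0 zmax 112.7 z90 110.9 med 103.3
[212. 317.] 473 [ 456.4 -292.8] [40.8 36.6] 66.5 zmax 54.1 z90 52.6 med 20.6
[262. 318.] 397 [ 527.  -237.7] [53.3 32.6] -52.4 zmax 48.9 z90 45.4 med 33.7
[346. 316.] 402 [ 628.  -129.8] [49.3 32.8] -75.5 zmax 17.6 z90 15.7 med 14.0
[529. 355.] 831 [ 9.066e+02 -3.000e-01] [192.2  12.9] 89.9 zmax 92.4 z90 91.0 med 88.8
[171. 339.] 523 [ 436.3 -366.2] [41.3 38.2] -87.5 zmax 54.8 z90 52.4 med 20.5
[126. 365.] 578 [ 417.7 -443.3] [40.7 36.5] -89.9 zmax 54.2 z90 52.3 med 20.7
[256. 397.] 3916 [ 619.9 -334.1] [150.3  60. ] 72.9 zmax 44.8 z90 43.4 med 41.5
[404. 453.] 5263 [ 854.3 -263.3] [129.2 124.1] 6.8 zmax 52.8 z90 51.6 med 50.0
```

```bash
cat > m2.py <<'E'
from h import *
for n in("top","scene"):
    d=dict(np.load(f"{n}0.npz"));W=world(d);H=cv2.cvtColor(d["frame"],cv2.COLOR_BGR2HSV).astype(int)
    h,s,v=H[...,0],H[...,1],H[...,2]
    def near(x,y,r): return np.hypot(W[...,0]-x,W[...,1]-y)<r
    red=near(.611,.337,.1)&((h<12)|(h>170))&(s>100)&(W[...,2]<.01)&(abs(W[...,0]-.611)<.04)&(abs(W[...,1]-.337)<.085)
    mat=near(.611,.337,.11)&(v>150)
    print(n,"outline",red.sum(),rect(W[red]),"mat",rect(W[mat]))
    g=near(.437,-.12,.035)&(h>35)&(h<95)&(v<130)&(s>60)
    c=cv2.minEnclosingCircle((W[g][:,:2]*1000).astype(np.float32));print("ring",g.sum(),c,W[g].mean(0))
    p=near(.435,-.3645,.03)&(W[...,2]>.046);print("plug",p.sum(),rect(W[p]),W[p].mean(0))
    p=near(.4215,.3665,.085)&(W[...,2]>.024)
    P=W[p][:,:2];A=np.c_[2*P,np.ones(len(P))];k=np.linalg.lstsq(A,(P**2).sum(1),rcond=None)[0];print("bowl rim",k[:2],np.sqrt(k[2]+k[0]**2+k[1]**2))
    p=near(.4215,.3665,.045);print("bowl floor z",np.median(W[p][:,2]))
    p=near(.421,.1128,.09)&(W[...,2]>.022);print("clips",p.sum(),rect(W[p]))
    p=near(.421,.1128,.03);print("stand base z",np.median(W[p][:,2]))
    p=near(.619,-.333,.1)&(W[...,2]>.03);print("case top",rect(W[p]))
E
python3 m2.py; cat > p.py <<'E'
import sys
from bench import *
import numpy as np
s=read_state();R=s["orientation"];p=s["ee_pos"]
a=np.degrees(np.arctan2(R[1,1],R[0,1]))
print("t %.2f pos %s jaw %.2f tilt %s grip %.3f F %s q %s"%(s["clock"],np.round(p,4),a,np.round(R[:2,0],4),s["grip_width"],np.round(s["contact_force"],1),np.round(s["q"],1)))
if len(sys.argv)>1:
    x,y,z,j=map(float,sys.argv[1:5]); tw=(a-j+90)%180-90
    if len(sys.argv)>5: tw=a-j
    for nm,b in(("now",a),("after twist",a-tw)):
        b=np.radians(b);D=np.array([x,y])-p[:2]
        print(nm,"twist %.2f shift x %.4f y %.4f z %.4f"%(tw,p[2]-z,D@[np.cos(b),np.sin(b)],D@[np.sin(b),-np.cos(b)]))
E
python3 p.py .6117 .1144 .178 -19.1
```

```text
top outline 222 (array([613.6, 338. ]), array([157.9,  66.7]), -88.0) mat (array([614. , 340.7]), array([186. ,  94.6]), -87.5)
ring 156 ((438.0616760253906, -119.75566864013672), 27.57242202758789) [ 0.43779357 -0.12052747  0.00853397]
plug 124 (array([ 434.6, -364.6]), array([21.3, 20.7]), 88.3) [ 0.4340772  -0.36465475  0.0517403 ]
bowl rim [0.4218214 0.3661889] 0.07340475910608663
bowl floor z 0.004891466987964943
clips 239 (array([420.9, 113.7]), array([116.4,  64.2]), 70.5)
stand base z 0.014964103337122503
case top (array([ 618.7, -332.2]), array([150. ,  59.3]), 72.6)
scene outline 4 (array([591.2, 365.5]), array([131.4,  43.4]), 63.8) mat (array([585.4, 340.8]), array([190.9, 145.8]), -87.9)
ring 82 ((436.5513000488281, -119.43941497802734), 27.057140350341797) [ 0.43947701 -0.12019602  0.00813483]
plug 156 (array([ 433.2, -366.7]), array([22.7, 21. ]), 6.0) [ 0.43455199 -0.36665835  0.05163087]
bowl rim [0.42125914 0.36481194] 0.07353421079844284
bowl floor z 0.004890845986029457
clips 277 (array([420.2, 112. ]), array([116.8,  65.4]), 70.7)
stand base z 0.015107101048524418
case top (array([ 618.7, -333.7]), array([150.2,  57.5]), 72.6)
t 0.10 pos [0.2539 0.6252 0.4035] jaw 67.89 tilt [-0.0011 -0.0018] grip 0.998 F [-0.8  0.8 -0.6] q [59.3 16.4 90.4  0.  73.3 -8.6]
now twist 86.99 shift x 0.2255 y -0.3386 z 0.5238
after twist twist 86.99 shift x 0.2255 y 0.5053 z 0.3656
```

Request:
arm_command(
  rows=[
    [1, 0.01, 0, 0, 9.7],
    [1, 0.01, 0, 0, 9.7],
    [1, 0.01, 0, 0, 9.7],
    [1, 0.01, 0, 0, 9.7],
    [1, 0.01, 0, 0, 9.7],
  ],
  force=40,
)

```text
clock: 0.72
ee_pos: [0.2538, 0.6252, 0.3536]
orientation: [[-0.001, 0.945, 0.327], [-0.001, 0.327, -0.945], [-1.0, -0.001, 0.001]]
contact_force: [-0.7, -0.0, 0.7]
grip_width: 1.002
```

Request:
arm_command(
  rows=[
    [1, 0.01, 0, 0, 9.7],
    [1, 0.01, 0, 0, 9.7],
    [1, 0.01, 0, 0, 9.7],
    [1, 0.01, 0, 0, 9.4],
    [1, 0, 0, 0, 0],
  ],
)

```text
clock: 1.35
ee_pos: [0.2537, 0.6249, 0.3129]
orientation: [[-0.002, 0.946, -0.326], [-0.003, -0.326, -0.946], [-1.0, -0.001, 0.003]]
contact_force: [0.0, -0.2, 0.3]
grip_width: 0.993
```

Request:
arm_command(
  rows=[
    [1, 0, 0.05, 0.036, 0],
    [1, 0, 0.05, 0.036, 0],
    [1, 0, 0.05, 0.036, 0],
    [1, 0, 0.05, 0.036, 0],
    [1, 0, 0.05, 0.036, 0],
  ],
)

```text
clock: 1.98
ee_pos: [0.4322, 0.3718, 0.3155]
orientation: [[0.001, 0.946, -0.324], [0.001, -0.324, -0.946], [-1.0, 0.001, -0.001]]
contact_force: [-0.1, 0.1, 0.0]
grip_width: 0.997
```

Request:
arm_command(
  rows=[
    [1, 0, 0.05, 0.036, 0],
    [1, 0, 0.05, 0.036, 0],
    [1, 0, 0.05, 0.036, 0],
    [1, 0, 0.05, 0.036, 0],
    [1, 0, 0, 0, 0],
  ],
)

```text
clock: 2.6
ee_pos: [0.5754, 0.1684, 0.3156]
orientation: [[0.002, 0.944, -0.33], [-0.0, -0.33, -0.944], [-1.0, 0.002, -0.0]]
contact_force: [0.0, 0.0, 0.1]
grip_width: 1.001
```

```bash
python3 p.py .6117 .1139 .178 -19.1
```

```text
t 2.60 pos [0.5754 0.1684 0.3156] jaw -19.28 tilt [ 0.0021 -0.0004] grip 1.001 F [0.  0.  0.1] q [  6.6  12.  105.4  -0.   62.4  25.9]
now twist -0.18 shift x 0.1376 y 0.0523 z 0.0395
after twist twist -0.18 shift x 0.1376 y 0.0522 z 0.0396
```

Request:
arm_command(
  rows=[
    [1, 0.03, 0.052, 0.04, 0],
    [1, 0.04, 0, 0, 0],
    [1, 0.04, 0, 0, 0],
    [1, 0.02, 0, 0, 0],
    [1, 0, 0, 0, 0],
  ],
)

```text
clock: 3.22
ee_pos: [0.6035, 0.1252, 0.1874]
orientation: [[-0.003, 0.946, -0.325], [-0.0, -0.325, -0.946], [-1.0, -0.003, 0.001]]
contact_force: [-0.3, -0.7, 0.8]
grip_width: 0.999
```

```bash
python3 p.py .6117 .1139 .177 -19.1
```

```text
t 3.23 pos [0.6035 0.1252 0.1874] jaw -19.00 tilt [-0.0035 -0.0001] grip 0.999 F [-0.3 -0.7  0.8] q [  2.3  24.1 105.6   0.   50.5  21.3]
now twist 0.10 shift x 0.0104 y 0.0115 z 0.0080
after twist twist 0.10 shift x 0.0104 y 0.0115 z 0.0080
```

Request:
arm_command(
  rows=[
    [1, 0, 0.0115, 0.008, 0],
    [1, 0.0105, 0, 0, 0],
    [1, 0, 0, 0, 0],
  ],
)

```text
clock: 3.6
ee_pos: [0.6126, 0.1129, 0.1781]
orientation: [[-0.001, 0.945, -0.328], [0.0, -0.328, -0.945], [-1.0, -0.001, 0.0]]
contact_force: [0.4, 0.5, -0.4]
grip_width: 0.996
```

Request:
arm_command(
  rows=[
    [-0.5, 0, 0, 0, 0],
    [-0.5, 0, 0, 0, 0],
    [-0.5, 0, 0, 0, 0],
    [-0.5, 0, 0, 0, 0],
    [-0.5, 0, 0, 0, 0],
  ],
)

```text
clock: 4.22
ee_pos: [0.6128, 0.1132, 0.1785]
orientation: [[0.001, 0.945, -0.327], [0.0, -0.327, -0.945], [-1.0, 0.0, -0.0]]
contact_force: [-0.7, 0.2, 1.3]
grip_width: 0.339
```

```bash
python3 p.py .6117 .1139 .177 -19.1
```

```text
t 4.22 pos [0.6128 0.1132 0.1785] jaw -19.10 tilt [0.0005 0.0001] grip 0.339 F [-0.7  0.2  1.3] q [  1.1  25.6 104.7   0.   49.7  20.2]
now twist -0.00 shift x 0.0015 y -0.0012 z -0.0003
after twist twist -0.00 shift x 0.0015 y -0.0012 z -0.0003
```

Request:
arm_command(
  rows=[
    [-1, 0, 0, 0, 0],
    [-1, -0.03, 0, 0, 0],
    [-1, -0.03, 0, 0, 0],
    [-1, -0.03, 0, 0, 0],
    [-1, 0, 0, 0, 0],
  ],
)

```text
clock: 4.85
ee_pos: [0.6134, 0.1131, 0.2706]
orientation: [[0.005, 0.945, -0.327], [0.0, -0.327, -0.945], [-1.0, 0.005, -0.002]]
contact_force: [-0.1, 0.1, -2.5]
grip_width: 0.337
```

```bash
python3 p.py .4207 .1126 .265 -19.2
```

```text
t 4.85 pos [0.6134 0.1131 0.2706] jaw -19.10 tilt [0.0053 0.    ] grip 0.337 F [-0.1  0.1 -2.5] q [  1.1  18.  103.3  -0.   58.4  20.2]
now twist 0.10 shift x 0.0056 y -0.1819 z 0.0636
after twist twist 0.10 shift x 0.0056 y -0.1818 z 0.0639
```

Request:
arm_command(
  rows=[
    [-1, 0, -0.0455, 0.016, 0],
    [-1, 0, -0.0455, 0.016, 0],
    [-1, 0, -0.0455, 0.016, 0],
    [-1, 0, -0.0455, 0.016, 0],
    [-1, 0, 0, 0, 0],
  ],
)

```text
clock: 5.48
ee_pos: [0.4152, 0.1124, 0.2644]
orientation: [[-0.008, 0.945, -0.327], [-0.0, -0.327, -0.945], [-1.0, -0.008, 0.003]]
contact_force: [0.9, -0.2, -2.0]
grip_width: 0.338
```

```bash
python3 p.py .4207 .1126 .195 -19.2; cat > snap.py <<'E'
import sys
from bench import *
from h import *
n,f,x0,y0,x1,y1,s=sys.argv[1:];d=grab_frame(n);np.savez(f"{f}.npz",**d)
im=d["frame"][int(y0):int(y1),int(x0):int(x1)];cv2.imwrite(f"pics/{f}.png",cv2.resize(im,None,fx=float(s),fy=float(s),interpolation=cv2.INTER_CUBIC))
E
python3 snap.py scene s1 240 80 520 290 2.8
```

```text
t 5.47 pos [0.4152 0.1124 0.2644] jaw -19.06 tilt [-0.0083 -0.0002] grip 0.338 F [ 0.9 -0.2 -2. ] q [  1.6  -5.4 129.9  -0.   56.   20.6]
now twist 0.14 shift x 0.0694 y 0.0051 z -0.0020
after twist twist 0.14 shift x 0.0694 y 0.0051 z -0.0020
```

View pics/s1.png

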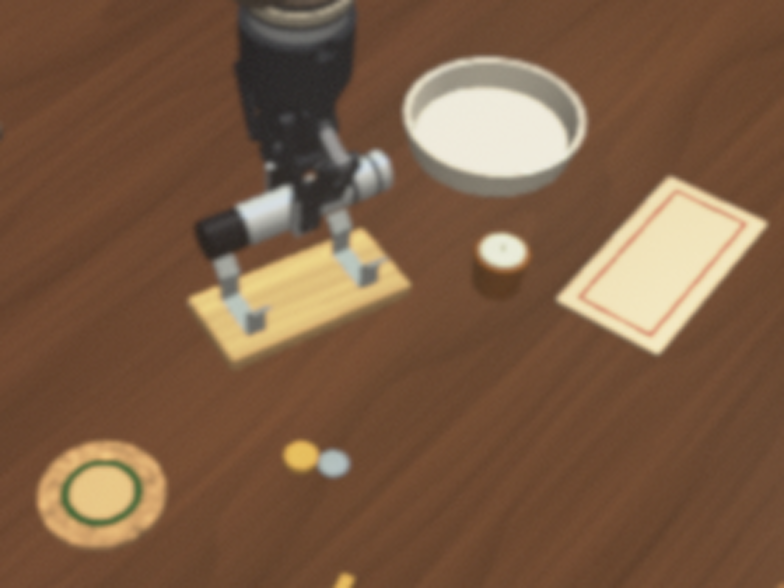

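The flashlight is held level and parallel above the stand (crop (295,205) against stand (300,295)). I'll let it settle, then correct.

Request:
arm_command(
  rows=[
    [-1, 0, 0, 0, 0],
    [-1, 0, 0, 0, 0],
    [-1, 0, 0, 0, 0],
  ],
)

```text
clock: 5.9
ee_pos: [0.4205, 0.1121, 0.2683]
orientation: [[0.0, 0.945, -0.328], [0.0, -0.328, -0.945], [-1.0, 0.0, -0.0]]
contact_force: [1.0, 0.3, -1.6]
grip_width: 0.341
```

```bash
python3 p.py .4207 .1126 .195 -19.2; python3 - <<'E'
from bench import *
from h import *
for n in("top","scene"):
    d=grab_frame(n);W=world(d);H=cv2.cvtColor(d["frame"],cv2.COLOR_BGR2HSV).astype(int)
    m=(W[...,2]>.062)&(W[...,2]<.12)&(np.hypot(W[...,0]-.421,W[...,1]-.113)<.1)
    N,L,S,C=cv2.connectedComponentsWithStats(m.astype(np.uint8))
    for i in range(1,N):
        if S[i,4]>30: P=W[L==i];print(n,C[i],S[i,4],rect(P),1000*P[:,2].min(),1000*P[:,2].max())
E
```

```text
t 5.90 pos [0.4205 0.1121 0.2683] jaw -19.12 tilt [0.0001 0.    ] grip 0.341 F [ 1.   0.3 -1.6] q [  1.5  -5.1 129.2   0.   56.   20.6]
now twist 0.08 shift x 0.0733 y 0.0000 z -0.0005
after twist twist 0.08 shift x 0.0733 y 0.0000 z -0.0005
top [269.12   290.4775] 400 (array([405. ,  65.9]), array([50., 30.]), 71.0) 90.11102576912788 119.99213163987011
scene [343.099631   155.64575646] 813 (array([425.2, 109.1]), array([151.9,  48.7]), 62.5) 89.6122626507817 119.9903681947364
```

Request:
arm_command(
  rows=[
    [-1, 0.025, 0, -0.0005, 0],
    [-1, 0.025, 0, 0, 0],
    [-1, 0.012, 0, 0, 0],
    [-1, 0.008, 0, 0, 0],
    [-1, 0, 0, 0, 0],
  ],
)

```text
clock: 6.62
ee_pos: [0.42, 0.1127, 0.1981]
orientation: [[-0.0, 0.945, -0.327], [-0.0, -0.327, -0.945], [-1.0, -0.0, 0.0]]
contact_force: [-0.1, -0.5, -1.0]
grip_width: 0.336
```

Request:
arm_command(
  rows=[
    [-1, 0.002, 0, 0, 0],
    [-1, 0.001, 0, 0, 0],
    [-1, 0.001, 0, 0, 0],
    [-1, 0, 0, 0, 0],
  ],
)

```text
clock: 7.12
ee_pos: [0.4199, 0.1127, 0.1943]
orientation: [[0.0, 0.945, -0.327], [-0.0, -0.327, -0.945], [-1.0, 0.0, -0.0]]
contact_force: [0.2, 0.5, -1.3]
grip_width: 0.342
```

Release partway and rise. The fingers straddle the base, so I'll open to about 60 mm.

Request:
arm_command(
  rows=[
    [-1, 0.001, 0, 0, 0],
    [0, 0, 0, 0, 0],
    [0.3, 0, 0, 0, 0],
    [0.3, 0, 0, 0, 0],
    [0.3, 0, 0, 0, 0],
  ],
)

```text
clock: 7.75
ee_pos: [0.4199, 0.1127, 0.1933]
orientation: [[0.0, 0.945, -0.327], [-0.0, -0.327, -0.945], [-1.0, 0.0, -0.0]]
contact_force: [-0.1, 0.2, 0.1]
grip_width: 0.649
```

Request:
arm_command(
  rows=[
    [0.3, -0.02, 0, 0, 0],
    [0.3, -0.04, 0, 0, 0],
    [1, -0.05, 0, 0, 0],
    [1, 0, 0, 0, 0],
  ],
)

```text
clock: 8.25
ee_pos: [0.4214, 0.1128, 0.3078]
orientation: [[0.01, 0.945, -0.327], [0.0, -0.327, -0.945], [-1.0, 0.01, -0.004]]
contact_force: [-0.1, -0.9, 0.2]
grip_width: 1.001
```

```bash
python3 p.py .6188 -.333 .18 -17.4; python3 p.py .6188 -.333 .18 162.6 1
```

```text
t 8.25 pos [0.4214 0.1128 0.3078] jaw -19.10 tilt [0.0102 0.0003] grip 1.001 F [-0.1 -0.9  0.2] q [  1.6  -8.8 127.7   0.   60.6  20.7]
now twist -1.70 shift x 0.1278 y 0.3324 z 0.3567
after twist twist -1.70 shift x 0.1278 y 0.3216 z 0.3664
t 8.25 pos [0.4214 0.1128 0.3078] jaw -19.10 tilt [0.0102 0.0003] grip 1.001 F [-0.1 -0.9  0.2] q [  1.6  -8.8 127.7   0.   60.6  20.7]
now twist -181.70 shift x 0.1278 y 0.3324 z 0.3567
after twist twist -181.70 shift x 0.1278 y -0.3216 z -0.3664
```

Request:
arm_command(
  rows=[
    [1, 0, 0, 0, -1.7],
    [1, 0, 0.04, 0.0458, 0],
    [1, 0, 0.04, 0.0458, 0],
    [1, 0, 0.04, 0.0458, 0],
    [1, 0, 0.04, 0.0458, 0],
  ],
)

```text
clock: 8.88
ee_pos: [0.5176, -0.1116, 0.3008]
orientation: [[-0.004, 0.954, -0.298], [0.002, -0.298, -0.954], [-1.0, -0.004, -0.001]]
contact_force: [0.4, 0.4, 0.9]
grip_width: 0.998
```

Request:
arm_command(
  rows=[
    [1, 0, 0.04, 0.0458, 0],
    [1, 0, 0.04, 0.0458, 0],
    [1, 0, 0.04, 0.0458, 0],
    [1, 0.01, 0.04, 0.0458, 0],
    [1, 0, 0, 0, 0],
  ],
)

```text
clock: 9.5
ee_pos: [0.6152, -0.3362, 0.2874]
orientation: [[-0.006, 0.953, -0.302], [0.004, -0.302, -0.953], [-1.0, -0.007, -0.002]]
contact_force: [0.5, 0.4, -0.1]
grip_width: 0.998
```

```bash
python3 p.py .6188 -.333 .18 -17.4; python3 - <<'E'
from bench import *
from h import *
for n in("top","scene"):
    d=grab_frame(n);W=world(d)
    if n=="top": cv2.imwrite("pics/t2.png",cv2.resize(d["frame"][200:340,150:350],None,fx=3.5,fy=3.5,interpolation=cv2.INTER_CUBIC))
    m=(W[...,2]>.02)&(W[...,2]<.08)&(np.hypot(W[...,0]-.421,W[...,1]-.113)<.1)
    P=W[m];print(n,rect(P),1000*np.percentile(P[:,2],[50,90,99]))
    u=np.array([np.cos(np.radians(70.7)),np.sin(np.radians(70.7))]);s=(P[:,:2]-[.421,.1128])@u;w=(P[:,:2]-[.421,.1128])@[u[1],-u[0]]
    print(s.min(),s.max()); c=abs(s)<.035;print("barrel mid",w[c].min(),w[c].max(),P[c,2].max()); e=abs(s)>.062
    for k in(-1,1):
        q=(s*k>.062);print(k,w[q].min(),w[q].max(),P[q,2].max())
E
```

```text
t 9.50 pos [ 0.6152 -0.3362  0.2874] jaw -17.58 tilt [-0.0059  0.0038] grip 0.998 F [ 0.5  0.4 -0.1] q [-36.9  25.7  91.   -0.   63.6 -19.3]
now twist -0.18 shift x 0.1074 y 0.0025 z -0.0041
after twist twist -0.18 shift x 0.1074 y 0.0025 z -0.0041
top (array([421.1, 114.1]), array([151.1,  63.9]), 70.5) [42.90106316 46.64456227 49.41246216]
-0.07430318216796274 0.07679731849567245
barrel mid -0.015519178662744949 0.014473158038204906 0.04926016018685542
-1 -0.015084984075880277 0.014870824650009667 0.04760786033702502
1 -0.015879289398932038 0.01428334873449777 0.049165266789644724
scene (array([419.4, 112.3]), array([150.6,  65.3]), 71.5) [41.16287094 45.90515053 48.82574254]
-0.07628300284587931 0.07449221948031966
barrel mid -0.012193384075099787 0.014993087687087778 0.048134844957539946
-1 -0.013959507500718681 0.014899908270353692 0.04732781608861958
1 -0.011402412935532062 0.014786453782669018 0.046916888650186395
```

View pics/t2.png

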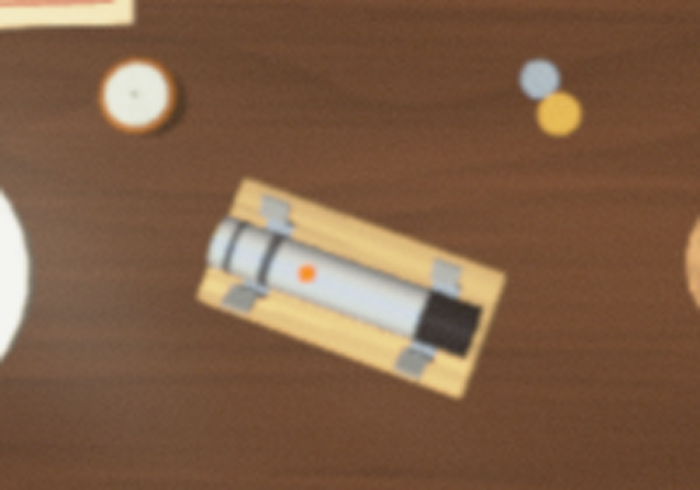

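The flashlight lies in both clips (crop (345,290)), centred to about 1 mm, with its top at about 46 mm as expected. Next is the case.

Request:
arm_command(
  rows=[
    [1, 0.03, 0, -0.001, 0],
    [1, 0.03, 0, 0, 0],
    [1, 0.02, 0, 0, 0],
    [1, 0, 0, 0, 0],
    [1, 0, 0, 0, 0],
  ],
)

```text
clock: 10.22
ee_pos: [0.6164, -0.3315, 0.2146]
orientation: [[0.002, 0.954, -0.299], [-0.001, -0.299, -0.954], [-1.0, 0.002, 0.001]]
contact_force: [-0.3, -0.5, 0.4]
grip_width: 0.998
```

```bash
python3 p.py .6188 -.333 .179 -17.4
```

```text
t 10.22 pos [ 0.6164 -0.3315  0.2146] jaw -17.37 tilt [ 0.0016 -0.0011] grip 0.998 F [-0.3 -0.5  0.4] q [-36.6  30.5  92.7   0.   56.6 -19.2]
now twist 0.03 shift x 0.0356 y 0.0028 z 0.0007
after twist twist 0.03 shift x 0.0356 y 0.0028 z 0.0007
```

Request:
arm_command(
  rows=[
    [1, 0, 0.0027, 0.0007, 0],
    [1, 0.018, 0, 0, 0],
    [1, 0.017, 0, 0, 0],
    [1, 0, 0, 0, 0],
    [0.6, 0, 0, 0, 0],
  ],
)

```text
clock: 10.85
ee_pos: [0.6182, -0.3331, 0.1776]
orientation: [[-0.001, 0.954, -0.299], [0.001, -0.299, -0.954], [-1.0, -0.001, -0.0]]
contact_force: [0.3, -1.0, -0.1]
grip_width: 0.816
```

Request:
arm_command(
  rows=[
    [0, 0, 0, 0, 0],
    [-0.5, 0, 0, 0, 0],
    [-0.5, 0, 0, 0, 0],
    [-0.5, 0, 0, 0, 0],
    [-0.5, 0, 0, 0, 0],
  ],
)

```text
clock: 11.48
ee_pos: [0.6185, -0.3333, 0.1788]
orientation: [[0.001, 0.954, -0.299], [-0.001, -0.299, -0.954], [-1.0, 0.001, 0.0]]
contact_force: [0.7, -0.1, 1.2]
grip_width: 0.678
```

```bash
python3 p.py .6188 -.333 .179 -17.4
```

```text
t 11.47 pos [ 0.6185 -0.3333  0.1788] jaw -17.41 tilt [ 0.0009 -0.0006] grip 0.678 F [ 0.7 -0.1  1.2] q [-36.6  33.6  92.6  -0.   53.8 -19.2]
now twist -0.01 shift x -0.0002 y 0.0002 z -0.0004
after twist twist -0.01 shift x -0.0002 y 0.0002 z -0.0004
```

```bash
cat >> h.py <<'E'
def onplane(d,uv,z0):
    f=240/np.tan(np.radians(float(d["vfov"]))/2);uv=np.asarray(uv,float).reshape(-1,2)
    r=np.c_[(uv[:,0]-d["cx"])/f,-(uv[:,1]-d["cy"])/f,-np.ones(len(uv))]
    T=np.linalg.inv(d["camera_from_world"]);r=r@T[:3,:3].T;o=T[:3,3]
    return o+r*((z0-o[2])/r[:,2])[:,None]
def contour(d,mask,z0,k=8):  # largest blob's outer contour, subpixel by upsampling
    m=cv2.GaussianBlur(cv2.resize(mask.astype(np.float32),None,fx=k,fy=k,interpolation=cv2.INTER_LINEAR),(0,0),k/2)
    cs,_=cv2.findContours((m>.5).astype(np.uint8),cv2.RETR_EXTERNAL,cv2.CHAIN_APPROX_NONE)
    c=max(cs,key=cv2.contourArea).reshape(-1,2); return onplane(d,(c+.5)/k-.5,z0)
E
python3 - <<'E'
from h import *
for n in("top","scene"):
    d=dict(np.load(f"{n}0.npz"));W=world(d);F=d["frame"].astype(float)
    near=np.hypot(W[...,0]-.611,W[...,1]-.337)<.125
    lum=F[...,1]            # green: wood ~50, mat ~220
    print(np.percentile(lum[near],[5,50,95]))
    m=np.clip((lum-60)/(190-60),0,1)*near
    sat=F[...,2]-F[...,0]
    P=contour(d,m,.004);print(n,"mat",rect(P),len(P))
    # enclosed interior of outline: holes of mat mask by redness
    red=(F[...,2]-F[...,1]); inside=(np.abs(W[...,0]-.611)<.038)&(np.abs(W[...,1]-.337)<.083)
    print(np.percentile(red[inside],[50,90,99]))
    r=np.clip((red-25)/(np.percentile(red[inside],97)-25),0,1)*inside
    P=contour(d,r,.004);print(n,"outer outline",rect(P))
    w=r>.5;Q=onplane(d,np.argwhere(w)[:,::-1],.004);print("line pixels",w.sum(),rect(Q))
E
```

```text
[ 73.  85. 232.]
top mat (array([613.2, 338.3]), array([183.4,  93.9]), -87.6) 2087
[12. 51. 67.]
top outer outline (array([613.4, 338.4]), array([159.3,  67.3]), -87.6)
line pixels 384 (array([613.2, 338.8]), array([158.3,  67.1]), -87.5)
[ 72.  77. 229.]
scene mat (array([612. , 338.5]), array([185.6,  94.4]), -87.7) 1316
[13. 41. 51.]
scene outer outline (array([583.7, 335.5]), array([160.3,  34.3]), -77.7)
line pixels 246 (array([611.4, 339.2]), array([159.3,  67.3]), -87.6)
```

Request:
arm_command(
  rows=[
    [-1, 0, 0, 0, 0],
    [-1, 0, 0, 0, 0],
    [-1, -0.03, 0, 0, 0],
    [-1, -0.04, 0, 0, 0],
    [-1, -0.03, 0, 0, 0],
  ],
)

```text
clock: 12.1
ee_pos: [0.6179, -0.3329, 0.2784]
orientation: [[-0.001, 0.954, -0.299], [0.001, -0.299, -0.954], [-1.0, -0.001, -0.0]]
contact_force: [-0.4, 0.1, -0.7]
grip_width: 0.678
```

Request:
arm_command(
  rows=[
    [-1, 0, 0, 0, -9.9],
    [-1, 0, 0, 0, -9.9],
    [-1, 0, 0, 0, 0],
  ],
)

```text
clock: 12.48
ee_pos: [0.6178, -0.3327, 0.2766]
orientation: [[-0.002, 0.999, 0.04], [0.002, 0.04, -0.999], [-1.0, -0.002, -0.002]]
contact_force: [-1.1, 0.0, -2.4]
grip_width: 0.673
```

```bash
python3 p.py .6123 .3386 .2 2.4
```

```text
t 12.47 pos [ 0.6178 -0.3327  0.2766] jaw 2.29 tilt [-0.0024  0.0018] grip 0.673 F [-1.1  0.  -2.4] q [-36.6  26.5  91.3  -0.   62.5 -38.9]
now twist -0.11 shift x 0.0766 y 0.0213 z -0.6710
after twist twist -0.11 shift x 0.0766 y 0.0227 z -0.6710
```

Request:
arm_command(
  rows=[
    [-1, 0, 0.0015, -0.0447, 0],
    [-1, 0, 0.0015, -0.0447, 0],
    [-1, 0, 0.0015, -0.0447, 0],
    [-1, 0, 0.0015, -0.0447, 0],
    [-1, 0, 0.0015, -0.0447, 0],
  ],
)

```text
clock: 13.1
ee_pos: [0.6159, -0.108, 0.2773]
orientation: [[-0.002, 0.999, 0.038], [0.001, 0.038, -0.999], [-1.0, -0.002, -0.001]]
contact_force: [0.5, -0.1, -2.4]
grip_width: 0.674
```

Request:
arm_command(
  rows=[
    [-1, 0, 0.0015, -0.0447, 0],
    [-1, 0, 0.0015, -0.0447, 0],
    [-1, 0, 0.0015, -0.0447, 0],
    [-1, 0, 0.0015, -0.0447, 0],
    [-1, 0, 0.0015, -0.0447, 0],
  ],
)

```text
clock: 13.72
ee_pos: [0.614, 0.1155, 0.2774]
orientation: [[-0.002, 0.999, 0.038], [-0.0, 0.038, -0.999], [-1.0, -0.002, -0.0]]
contact_force: [0.3, 0.5, -1.6]
grip_width: 0.677
```

Request:
arm_command(
  rows=[
    [-1, 0, 0.0015, -0.0447, 0],
    [-1, 0, 0.0015, -0.0447, 0],
    [-1, 0, 0.0015, -0.0447, 0],
    [-1, 0, 0.0015, -0.0447, 0],
    [-1, 0, 0.0015, -0.0447, 0],
  ],
)

```text
clock: 14.35
ee_pos: [0.6122, 0.339, 0.2771]
orientation: [[-0.002, 0.999, 0.038], [-0.001, 0.038, -0.999], [-1.0, -0.002, 0.001]]
contact_force: [1.0, -1.4, -1.9]
grip_width: 0.669
```

Request:
arm_command(
  rows=[
    [-1, 0.03, 0, 0, 0],
    [-1, 0.03, 0, 0, 0],
    [-1, 0, 0, 0, 0],
    [-1, 0, 0, 0, 0],
    [-1, 0, 0, 0, 0],
  ],
)

```text
clock: 14.98
ee_pos: [0.6135, 0.3378, 0.2204]
orientation: [[0.003, 0.999, 0.041], [0.001, 0.041, -0.999], [-1.0, 0.003, -0.001]]
contact_force: [-0.3, -1.0, -1.7]
grip_width: 0.674
```

```bash
python3 p.py .6123 .3386 .184 2.4; python3 - <<'E'
from bench import *
from h import *
for n in("top","scene"):
    d=grab_frame(n);W=world(d);F=d["frame"].astype(float)
    m=(np.hypot(W[...,0]-.612,W[...,1]-.338)<.11)&(W[...,2]>.03)&(W[...,2]<.09)&(F[...,2]-F[...,1]>60)
    print(n,m.sum(),rect(W[m]),1000*np.percentile(W[m][:,2],[1,50,99]))
    cv2.imwrite(f"pics/c_{n}.png",d["frame"])
E
```

```text
t 14.97 pos [0.6135 0.3378 0.2204] jaw 2.34 tilt [0.0031 0.0012] grip 0.674 F [-0.3 -1.  -1.7] q [20.6 30.1 92.6  0.  57.  18.2]
now twist -0.06 shift x 0.0364 y -0.0012 z -0.0009
after twist twist -0.06 shift x 0.0364 y -0.0012 z -0.0009
top 1240 (array([615.8, 303.9]), array([82.5, 57.2]), -88.2) [59.64103573 83.15781031 86.47985883]
scene 995 (array([614. , 334.7]), array([147.3,  56.1]), -87.6) [58.37922045 82.98732996 86.52194282]
```

Request:
arm_command(
  rows=[
    [-1, 0.015, -0.001, -0.0008, 0],
    [-1, 0.013, 0, 0, 0],
    [-1, 0.004, 0, 0, 0],
    [-1, 0, 0, 0, 0],
    [-1, 0, 0, 0, 0],
  ],
)

```text
clock: 15.7
ee_pos: [0.6119, 0.3385, 0.1866]
orientation: [[0.001, 0.999, 0.042], [0.0, 0.042, -0.999], [-1.0, 0.001, -0.0]]
contact_force: [-1.1, 0.0, -0.9]
grip_width: 0.673
```

```bash
python3 p.py .6123 .3386 .1832 2.4
```

```text
t 15.70 pos [0.6119 0.3385 0.1866] jaw 2.40 tilt [0.0007 0.0003] grip 0.673 F [-1.1  0.  -0.9] q [20.7 32.7 93.  -0.  54.3 18.3]
now twist -0.00 shift x 0.0034 y 0.0004 z -0.0000
after twist twist -0.00 shift x 0.0034 y 0.0004 z -0.0000
```

Request:
arm_command(
  rows=[
    [-1, 0.0025, 0.0003, 0, 0],
    [-1, 0.001, 0, 0, 0],
    [-1, 0.0005, 0, 0, 0],
    [-1, 0, 0, 0, 0],
    [-1, 0, 0, 0, 0],
  ],
)

```text
clock: 16.32
ee_pos: [0.6122, 0.3385, 0.1828]
orientation: [[0.0, 0.999, 0.042], [0.0, 0.042, -0.999], [-1.0, 0.0, -0.0]]
contact_force: [-1.6, -1.0, 1.3]
grip_width: 0.672
```

Request:
arm_command(
  rows=[
    [0.5, 0, 0, 0, 0],
    [0.9, 0, 0, 0, 0],
    [0.9, 0, 0, 0, 0],
    [0.9, -0.02, 0, 0, 0],
    [0.9, -0.05, 0, 0, 0],
  ],
)

```text
clock: 16.95
ee_pos: [0.611, 0.338, 0.2505]
orientation: [[-0.006, 0.999, 0.042], [-0.002, 0.042, -0.999], [-1.0, -0.006, 0.002]]
contact_force: [0.3, -0.4, 0.7]
grip_width: 0.947
```

Request:
arm_command(
  rows=[
    [0.9, 0, -0.06, 0, 0],
    [0.9, 0, -0.06, 0, 0],
    [0.9, 0, -0.06, 0, 0],
    [0.9, 0, 0, 0, 0],
  ],
)

```text
clock: 17.45
ee_pos: [0.4276, 0.3304, 0.2515]
orientation: [[-0.004, 0.999, 0.045], [-0.002, 0.045, -0.999], [-1.0, -0.004, 0.002]]
contact_force: [-0.7, 0.7, -0.4]
grip_width: 0.952
```

```bash
cat > case.py <<'E'
from bench import *
from h import *
import sys
for n in("top","scene"):
    d=grab_frame(n);W=world(d);F=d["frame"].astype(float)
    m=(np.hypot(W[...,0]-.612,W[...,1]-.338)<.11)&(W[...,2]>.03)&(W[...,2]<.09)
    print(n,m.sum(),rect(W[m]),1000*np.percentile(W[m][:,2],[1,50,99]))
    if n=="top": im=d["frame"][130:250,70:220]
    else: im=d["frame"][120:230,410:550]
    cv2.imwrite(f"pics/{sys.argv[1]}_{n}.png",cv2.resize(im,None,fx=5,fy=5,interpolation=cv2.INTER_CUBIC))
a,b=[cv2.imread(f"pics/{sys.argv[1]}_{n}.png") for n in("top","scene")]
h=min(len(a),len(b));c=np.hstack([a[:h],b[:h]]);cv2.imwrite(f"pics/{sys.argv[1]}.png",cv2.resize(c,None,fx=.55,fy=.55,interpolation=cv2.INTER_AREA))
E
python3 case.py k1; python3 p.py
```

```text
top 2243 (array([611.5, 337.5]), array([149.2,  59.2]), -87.9) [33.88500746 45.46945918 49.25786797]
scene 1406 (array([610.8, 336.8]), array([151.9,  58.9]), -87.5) [32.25152634 45.40127897 48.89514051]
t 17.55 pos [0.4322 0.3313 0.2539] jaw 2.44 tilt [0.0029 0.0013] grip 0.950 F [0.  0.8 0.9] q [ 26.8  10.2 114.9  -0.   54.7  24.4]
```

View pics/k1.png

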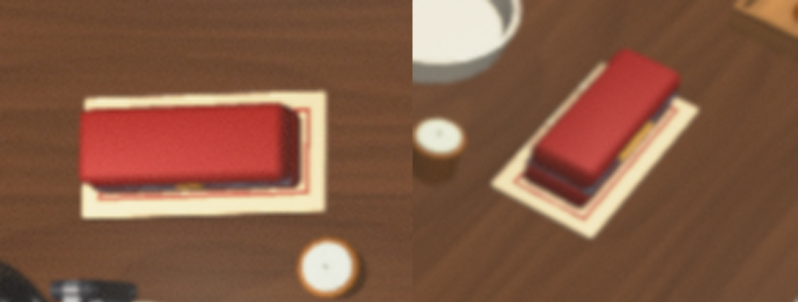

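```bash
cat > rectv.py <<'E'
from bench import *
from h import *
import sys
# mat frame: long axis L=+y-ish (92.4 deg), short axis S = +x-ish
a=np.radians(92.4);L=np.array([np.cos(a),np.sin(a)]);S=np.array([np.sin(a),-np.cos(a)]);c0=np.array([.6125,.3385])
k=4
out=[]
for n in("top","scene"):
    d=grab_frame(n)
    t=np.arange(-100,100,1/k)/1000; s=np.arange(-55,55,1/k)/1000
    g=c0+s[:,None,None]*S+t[None,:,None]*L   # rows: S, cols: L
    P=np.concatenate([g,np.full(g.shape[:2]+(1,),.004),np.ones(g.shape[:2]+(1,))],-1)@d["camera_from_world"].T
    f=240/np.tan(np.radians(float(d["vfov"]))/2)
    u=d["cx"]+f*P[...,0]/-P[...,2];v=d["cy"]+f*P[...,1]/P[...,2]
    im=cv2.remap(d["frame"],u.astype(np.float32),v.astype(np.float32),cv2.INTER_CUBIC);out.append(im)
    F=im.astype(int)
    col=lambda t0,t1:F[:,int((t0+100)*k):int((t1+100)*k)].mean(1)[::k]   # profile along s
    row=lambda s0,s1:F[int((s0+55)*k):int((s1+55)*k)].mean(0)[::k]
    pr=lambda p,lo,o:" ".join(f"{i}:{p[i+o].astype(int)[1]}/{p[i+o].astype(int)[2]}" for i in lo)
    print(n,"s- (t -50..50)",pr(col(-50,50),range(-50,-22),55));print("s+",pr(col(-50,50),range(22,50),55))
    print("t- (s -20..20)",pr(row(-20,20),range(-95,-66),100));print("t+",pr(row(-20,20),range(66,95),100))
cv2.imwrite(f"pics/{sys.argv[1]}.png",cv2.resize(np.vstack(out)[::1],None,fx=.65,fy=.65))
E
python3 rectv.py r1
```

```text
top s- (t -50..50) -50:73/107 -49:72/105 -48:74/106 -47:86/115 -46:112/139 -45:148/173 -44:188/209 -43:217/233 -42:231/243 -41:234/244 -40:235/244 -39:235/244 -38:235/244 -37:236/244 -36:235/244 -35:234/244 -34:225/242 -33:206/238 -32:179/231 -31:156/225 -30:146/221 -29:145/214 -28:140/197 -27:124/172 -26:107/146 -25:94/125 -24:85/113 -23:78/108
s+ 22:61/190 23:60/189 24:59/189 25:59/188 26:58/187 27:57/187 28:57/186 29:56/185 30:56/185 31:55/184 32:54/182 33:52/178 34:49/172 35:51/166 36:64/163 37:91/171 38:128/188 39:169/211 40:202/229 41:221/239 42:228/242 43:226/241 44:214/233 45:189/215 46:156/187 47:124/157 48:98/134 49:83/122
t- (s -20..20) -95:77/114 -94:80/116 -93:96/128 -92:117/148 -91:148/176 -90:179/204 -89:205/227 -88:221/238 -87:226/240 -86:231/243 -85:230/243 -84:231/243 -83:229/242 -82:225/241 -81:217/238 -80:196/232 -79:175/226 -78:159/221 -77:155/220 -76:161/221 -75:170/222 -74:161/205 -73:140/180 -72:108/146 -71:81/119 -70:56/101 -69:47/101 -68:41/102 -67:42/104
t+ 66:70/197 67:70/196 68:70/196 69:70/197 70:71/197 71:71/197 72:70/197 73:70/197 74:71/197 75:70/197 7
[... 787 characters left out ...]
63/189 46:134/161 47:109/137 48:91/122 49:80/115
t- (s -20..20) -95:85/115 -94:97/124 -93:113/137 -92:133/156 -91:154/177 -90:176/199 -89:195/217 -88:210/228 -87:219/235 -86:224/238 -85:226/240 -84:226/240 -83:225/239 -82:221/238 -81:214/236 -80:204/232 -79:192/229 -78:181/225 -77:175/223 -76:174/222 -75:176/222 -74:177/220 -73:174/214 -72:165/203 -71:151/185 -70:132/165 -69:111/143 -68:90/123 -67:71/108
t+ 66:61/171 67:61/171 68:61/171 69:60/171 70:60/171 71:60/171 72:60/171 73:60/171 74:60/171 75:60/170 76:60/170 77:60/170 78:60/170 79:60/170 80:60/170 81:60/170 82:60/170 83:60/170 84:60/170 85:60/170 86:60/170 87:60/170 88:60/170 89:59/169 90:59/169 91:59/169 92:59/169 93:59/169 94:59/169
```

View pics/r1.png

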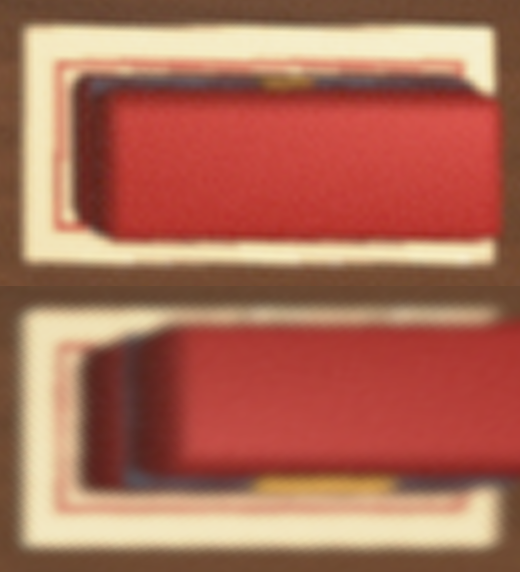

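The rectified views show the case inside the outline, with a strip of sand showing on each visible side. The measured offset is under 1 mm and the angle agrees to about 0.2°, so I'll leave it and go for the stopper.

Request:
arm_command(
  rows=[
    [1, -0.01, 0, 0, -6.3],
    [1, 0, 0, 0, -6.3],
    [1, 0, 0, 0, 0],
  ],
)

```text
clock: 18.02
ee_pos: [0.4339, 0.3311, 0.2632]
orientation: [[0.002, 0.967, 0.256], [0.001, 0.256, -0.967], [-1.0, 0.002, -0.0]]
contact_force: [-0.1, 0.3, -0.7]
grip_width: 1.0
```

```bash
python3 p.py .434 -.3656 .195 15
```

```text
t 18.02 pos [0.4339 0.3311 0.2632] jaw 14.86 tilt [0.0019 0.0009] grip 1.000 F [-0.1  0.3 -0.7] q [ 26.7   9.6 114.5  -0.   55.8  11.8]
now twist -0.14 shift x 0.0682 y -0.1785 z 0.6734
after twist twist -0.14 shift x 0.0682 y -0.1802 z 0.6730
```

Request:
arm_command(
  rows=[
    [1, 0, -0.0128, 0.0481, 0],
    [1, 0, -0.0128, 0.0481, 0],
    [1, 0, -0.0128, 0.0481, 0],
    [1, 0, -0.0128, 0.0481, 0],
    [1, 0, -0.0128, 0.0481, 0],
  ],
)

```text
clock: 18.65
ee_pos: [0.4333, 0.0802, 0.2629]
orientation: [[0.002, 0.967, 0.256], [-0.0, 0.256, -0.967], [-1.0, 0.001, 0.001]]
contact_force: [0.4, 0.5, -0.3]
grip_width: 1.002
```

Request:
arm_command(
  rows=[
    [1, 0, -0.0128, 0.0481, 0],
    [1, 0, -0.0128, 0.0481, 0],
    [1, 0, -0.0128, 0.0481, 0],
    [1, 0, -0.0128, 0.0481, 0],
    [1, 0, -0.0128, 0.0481, 0],
  ],
)

```text
clock: 19.27
ee_pos: [0.4333, -0.1693, 0.2628]
orientation: [[0.001, 0.967, 0.256], [-0.001, 0.256, -0.967], [-1.0, 0.001, 0.001]]
contact_force: [0.9, 0.1, 0.5]
grip_width: 0.999
```

Request:
arm_command(
  rows=[
    [1, 0, -0.0128, 0.0481, 0],
    [1, 0, -0.0128, 0.0481, 0],
    [1, 0, -0.0128, 0.0481, 0],
    [1, 0, -0.0128, 0.0481, 0],
    [1, 0, 0, 0, 0],
  ],
)

```text
clock: 19.9
ee_pos: [0.4332, -0.37, 0.263]
orientation: [[0.002, 0.968, 0.253], [-0.002, 0.253, -0.968], [-1.0, 0.001, 0.003]]
contact_force: [0.3, -0.0, 0.3]
grip_width: 1.0
```

Request:
arm_command(
  rows=[
    [1, 0, 0, 0, 0],
    [1, 0, 0, 0, 0],
    [1, 0, 0, 0, 0],
  ],
)

```text
clock: 20.27
ee_pos: [0.4335, -0.3648, 0.2622]
orientation: [[-0.0, 0.966, 0.26], [0.0, 0.26, -0.966], [-1.0, -0.0, -0.0]]
contact_force: [-0.1, -0.1, 0.2]
grip_width: 1.003
```

```bash
python3 p.py .434 -.3656 .195 15
```

```text
t 20.27 pos [ 0.4335 -0.3648  0.2622] jaw 15.06 tilt [-0.0002  0.0003] grip 1.003 F [-0.1 -0.1  0.2] q [-50.3  12.1 111.6   0.   56.3 -65.4]
now twist 0.06 shift x 0.0672 y 0.0003 z 0.0009
after twist twist 0.06 shift x 0.0672 y 0.0003 z 0.0009
```

Request:
arm_command(
  rows=[
    [1, 0.03, 0.0003, 0.0009, 0],
    [1, 0.025, 0, 0, 0],
    [1, 0.01, 0, 0, 0],
    [1, 0, 0, 0, 0],
    [0.4, 0, 0, 0, 0],
  ],
)

```text
clock: 20.9
ee_pos: [0.4343, -0.367, 0.1985]
orientation: [[0.001, 0.966, 0.259], [-0.002, 0.259, -0.966], [-1.0, 0.001, 0.002]]
contact_force: [0.3, 0.7, 0.5]
grip_width: 0.816
```

Request:
arm_command(
  rows=[
    [-0.3, 0, 0, 0, 0],
    [-0.7, 0, 0, 0, 0],
    [-1, 0, 0, 0, 0],
    [-1, 0, 0, 0, 0],
    [-1, 0, 0, 0, 0],
  ],
)

```text
clock: 21.52
ee_pos: [0.434, -0.3669, 0.1978]
orientation: [[0.0, 0.966, 0.259], [-0.001, 0.259, -0.966], [-1.0, 0.0, 0.001]]
contact_force: [-0.9, 0.6, 5.2]
grip_width: 0.24
```

Request:
arm_command(
  rows=[
    [-1, 0, 0, 0, 0],
    [-1, 0, 0, 0, 0],
  ],
)

```text
clock: 21.78
ee_pos: [0.434, -0.3669, 0.1978]
orientation: [[0.0, 0.966, 0.259], [-0.001, 0.259, -0.966], [-1.0, 0.0, 0.001]]
contact_force: [-1.5, 1.4, 4.7]
grip_width: 0.245
```

```bash
python3 p.py .434 -.3656 .195 15
```

```text
t 21.77 pos [ 0.434  -0.3669  0.1978] jaw 15.00 tilt [ 0.0003 -0.0006] grip 0.245 F [-1.5  1.4  4.7] q [-50.4  18.1 112.5  -0.   49.4 -65.4]
now twist 0.00 shift x 0.0028 y 0.0003 z -0.0013
after twist twist 0.00 shift x 0.0028 y 0.0003 z -0.0013
```

Request:
arm_command(
  rows=[
    [-1, -0.02, 0, 0, 0],
    [-1, -0.03, 0, 0, 0],
    [-1, -0.02, 0, 0, 0],
    [-1, 0, 0, 0, 0],
    [-1, 0, 0, 0, 0],
  ],
)

```text
clock: 22.4
ee_pos: [0.4335, -0.3663, 0.2664]
orientation: [[-0.001, 0.966, 0.259], [0.001, 0.259, -0.966], [-1.0, -0.001, -0.001]]
contact_force: [-0.2, -0.9, -2.3]
grip_width: 0.246
```

```bash
python3 p.py .4375 -.1198 .265 15;python3 snap.py scene s3 60 180 340 390 2.8
```

```text
t 22.40 pos [ 0.4335 -0.3663  0.2664] jaw 15.00 tilt [-0.001   0.0013] grip 0.246 F [-0.2 -0.9 -2.3] q [-50.4  11.9 111.4   0.   56.8 -65.4]
now twist -0.00 shift x 0.0014 y 0.0676 z -0.2371
after twist twist -0.00 shift x 0.0014 y 0.0677 z -0.2371
```

View pics/s3.png

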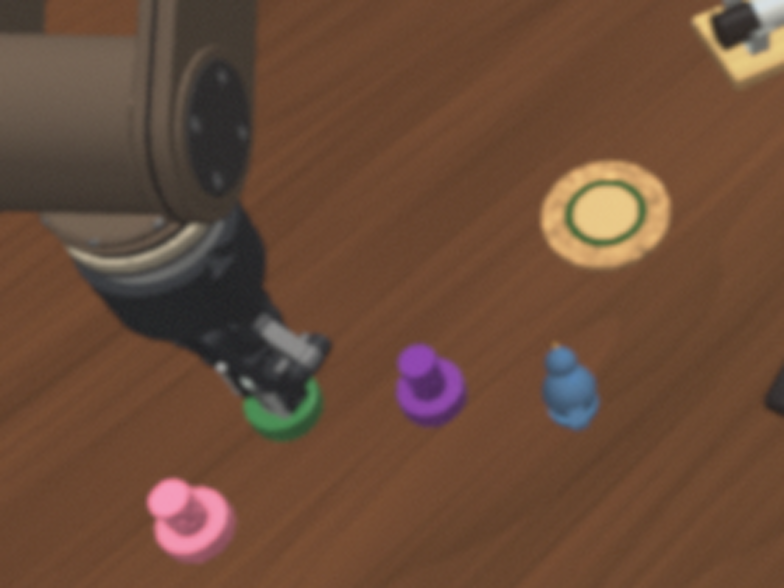

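Request:
arm_command(
  rows=[
    [-1, -0.025, 0, 0, 0],
    [-1, 0, 0.0135, -0.0474, 0],
    [-1, 0, 0.0135, -0.0474, 0],
    [-1, 0, 0.0135, -0.0474, 0],
    [-1, 0, 0.0135, -0.0474, 0],
  ],
)

```text
clock: 23.08
ee_pos: [0.4363, -0.1679, 0.2909]
orientation: [[-0.002, 0.966, 0.258], [0.002, 0.258, -0.966], [-1.0, -0.002, -0.002]]
contact_force: [0.6, 0.3, -1.0]
grip_width: 0.244
```

Request:
arm_command(
  rows=[
    [-1, 0, 0.0135, -0.0474, 0],
    [-1, 0.02, 0, 0, 0],
    [-1, 0.02, 0, 0, 0],
    [-1, 0, 0, 0, 0],
    [-1, 0, 0, 0, 0],
  ],
)

```text
clock: 23.7
ee_pos: [0.4378, -0.1204, 0.2522]
orientation: [[-0.0, 0.966, 0.259], [0.0, 0.259, -0.966], [-1.0, -0.0, -0.0]]
contact_force: [-0.1, -0.3, -1.2]
grip_width: 0.245
```

```bash
python3 p.py .4373 -.1198 .207 15;cat > st.py <<'E'
from bench import *
from h import *
for n in("top","scene"):
    d=grab_frame(n);W=world(d);H=cv2.cvtColor(d["frame"],cv2.COLOR_BGR2HSV).astype(int)
    g=(H[...,0]>45)&(H[...,0]<90)&(H[...,1]>90)&(np.hypot(W[...,0]-.437,W[...,1]+.12)<.06)
    for lab,m in(("head",g&(W[...,2]>.012)),("ring",g&(W[...,2]<.012))):
        if m.sum()>5:
            c,r=cv2.minEnclosingCircle((W[m][:,:2]*1000).astype(np.float32));print(n,lab,m.sum(),np.round(c,1),round(r,1),np.round(1000*np.percentile(W[m][:,2],[2,50,98]),1))
    p=(np.hypot(W[...,0]-.437,W[...,1]+.12)<.03)&(W[...,2]>.045)&(W[...,2]<.07)
    if p.sum(): print("plug",p.sum(),rect(W[p]))
E
python3 st.py
```

```text
t 23.70 pos [ 0.4378 -0.1204  0.2522] jaw 14.98 tilt [-0.0004  0.0002] grip 0.245 F [-0.1 -0.3 -1.2] q [-28.2  -0.9 127.1  -0.   53.8 -43.2]
now twist -0.02 shift x 0.0452 y -0.0003 z -0.0007
after twist twist -0.02 shift x 0.0452 y -0.0003 z -0.0007
top ring 16 [ 421.4 -101.8] 7.6 [ 6.2  8.5 11. ]
scene head 145 [ 439.9 -122.7] 19.4 [61.6 72.1 75. ]
plug 94 (array([ 446.9, -126.2]), array([41.3, 20. ]), 59.5)
```

Request:
arm_command(
  rows=[
    [-1, 0.02, 0, 0, 0],
    [-1, 0.016, 0, 0, 0],
    [-1, 0.006, 0, 0, 0],
    [-1, 0, 0, 0, 0],
    [-1, 0, 0, 0, 0],
  ],
)

```text
clock: 24.42
ee_pos: [0.438, -0.1205, 0.2108]
orientation: [[0.001, 0.966, 0.259], [-0.001, 0.259, -0.966], [-1.0, 0.001, 0.001]]
contact_force: [0.2, -0.0, -1.7]
grip_width: 0.243
```

Request:
arm_command(
  rows=[
    [-1, 0.001, 0, 0, 0],
    [-1, 0.001, 0, 0, 0],
    [-1, 0.001, 0, 0, 0],
    [-1, 0, 0, 0, 0],
    [-1, 0, 0, 0, 0],
  ],
)

```text
clock: 25.05
ee_pos: [0.4377, -0.1203, 0.2072]
orientation: [[-0.0, 0.966, 0.259], [-0.0, 0.259, -0.966], [-1.0, -0.0, -0.0]]
contact_force: [0.3, 0.5, -1.6]
grip_width: 0.243
```

```bash
python3 p.py .4373 -.1200 .2058 15; python3 st.py
```

```text
t 25.05 pos [ 0.4377 -0.1203  0.2072] jaw 15.00 tilt [-0.0001 -0.    ] grip 0.243 F [ 0.3  0.5 -1.6] q [-28.2   4.1 128.   -0.   47.9 -43.2]
now twist -0.00 shift x 0.0014 y -0.0003 z -0.0004
after twist twist -0.00 shift x 0.0014 y -0.0003 z -0.0004
scene head 118 [ 440.6 -125.2] 19.8 [18.5 26.4 29.8]
scene ring 22 [ 436.7 -119.1] 26.1 [ 6.2  9.  11.3]
plug 197 (array([ 438.3, -123.5]), array([48. , 18.5]), 15.5)
```

Request:
arm_command(
  rows=[
    [-1, 0.0006, 0, 0, 0],
    [-1, 0.0006, 0, 0, 0],
    [-1, 0.0003, 0, 0, 0],
    [-1, 0, 0, 0, 0],
  ],
)

```text
clock: 25.65
ee_pos: [0.4377, -0.1203, 0.2058]
orientation: [[-0.0, 0.966, 0.259], [0.0, 0.259, -0.966], [-1.0, -0.0, -0.0]]
contact_force: [-1.2, 1.1, 1.4]
grip_width: 0.248
```

Request:
arm_command(
  rows=[
    [-0.6, 0, 0, 0, 0],
    [-0.2, 0, 0, 0, 0],
    [0.2, 0, 0, 0, 0],
    [0.2, 0, 0, 0, 0],
    [0.2, 0, 0, 0, 0],
  ],
)

```text
clock: 26.28
ee_pos: [0.4377, -0.1203, 0.2058]
orientation: [[0.0, 0.966, 0.259], [-0.0, 0.259, -0.966], [-1.0, 0.0, 0.0]]
contact_force: [-0.1, -0.1, -0.1]
grip_width: 0.602
```

Request:
arm_command(
  rows=[
    [0.2, -0.02, 0, 0, 0],
    [0.2, -0.04, 0, 0, 0],
    [0.2, -0.04, 0, 0, 0],
    [0.2, 0, 0, -0.06, 0],
    [0.2, 0, 0, -0.06, 0],
  ],
)

```text
clock: 26.9
ee_pos: [0.4064, -0.0037, 0.3067]
orientation: [[0.002, 0.967, 0.256], [-0.0, 0.256, -0.967], [-1.0, 0.002, 0.001]]
contact_force: [0.6, 0.6, 0.2]
grip_width: 0.595
```

```bash
python3 p.py .628 -.129 .178 14.5; python3 st.py;python3 snap.py top t4 300 230 440 330 5
```

```text
t 26.90 pos [ 0.4064 -0.0037  0.3067] jaw 14.85 tilt [ 0.0023 -0.0003] grip 0.595 F [0.6 0.6 0.2] q [-14.9 -13.2 131.4   0.   61.6 -29.7]
now twist 0.35 shift x 0.1287 y 0.1821 z 0.1779
after twist twist 0.35 shift x 0.1287 y 0.1831 z 0.1768
top head 173 [ 435.6 -116.7] 26.2 [16.5 26.  29.1]
top ring 158 [ 437.6 -118.6] 28.1 [ 5.4  8.7 11.1]
plug 118 (array([ 436.7, -118.4]), array([20.5, 20.3]), -88.9)
scene head 166 [ 438.3 -120.3] 20.7 [16.3 25.5 28. ]
scene ring 31 [ 436.4 -118.8] 26.3 [ 6.   8.2 10.3]
plug 142 (array([ 437.2, -120.4]), array([21.2, 21.1]), 41.9)
```

View pics/t4.png

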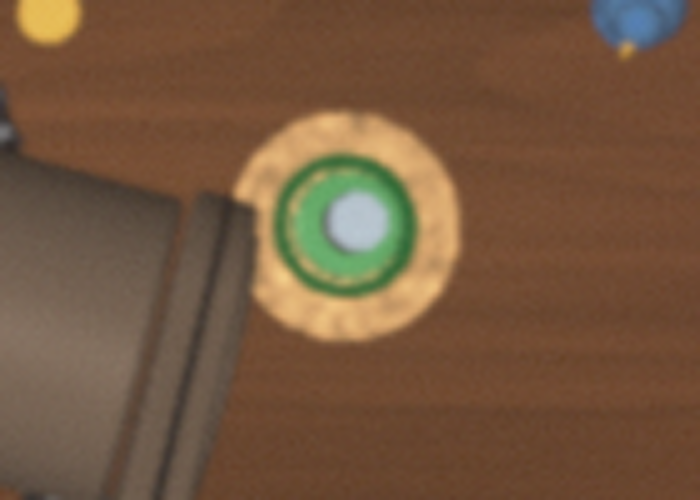

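The stopper stands in the ring: plug at (437.0,-119.4) against ring centre (437.2,-119.6). Now the keys.

Request:
arm_command(
  rows=[
    [1, 0, 0.0366, 0.0354, 0.3],
    [1, 0, 0.0366, 0.0354, 0],
    [1, 0, 0.0366, 0.0354, 0],
    [1, 0, 0.0366, 0.0354, 0],
    [1, 0, 0.0366, 0.0354, 0],
  ],
)

```text
clock: 27.68
ee_pos: [0.6303, -0.1314, 0.3052]
orientation: [[-0.0, 0.968, 0.252], [-0.0, 0.252, -0.968], [-1.0, -0.0, 0.0]]
contact_force: [-0.0, -0.5, 0.5]
grip_width: 1.003
```

Request:
arm_command(
  rows=[
    [1, 0.04, 0, 0, 0],
    [1, 0.04, 0, 0, 0],
    [1, 0, 0, 0, 0],
    [1, 0, 0, 0, 0],
    [1, 0, 0, 0, 0],
  ],
)

```text
clock: 28.3
ee_pos: [0.6296, -0.1295, 0.2284]
orientation: [[0.004, 0.967, 0.254], [-0.002, 0.254, -0.967], [-1.0, 0.004, 0.003]]
contact_force: [0.2, -0.8, 0.6]
grip_width: 0.995
```

```bash
python3 p.py .628 -.1288 .176 14.5
```

```text
t 28.30 pos [ 0.6296 -0.1295  0.2284] jaw 14.69 tilt [ 0.0043 -0.0017] grip 0.995 F [ 0.2 -0.8  0.6] q [-20.7  23.3 101.4  -0.   55.1 -35.3]
now twist 0.19 shift x 0.0524 y -0.0014 z -0.0011
after twist twist 0.19 shift x 0.0524 y -0.0014 z -0.0011
```

Request:
arm_command(
  rows=[
    [1, 0.02, -0.0012, -0.0008, 0],
    [1, 0.02, 0, 0, 0],
    [1, 0.01, 0, 0, 0],
    [1, 0, 0, 0, 0],
    [1, 0, 0, 0, 0],
  ],
)

```text
clock: 28.92
ee_pos: [0.6276, -0.1285, 0.1759]
orientation: [[0.001, 0.967, 0.254], [-0.0, 0.254, -0.967], [-1.0, 0.0, 0.0]]
contact_force: [0.0, -0.5, 0.0]
grip_width: 0.998
```

```bash
python3 p.py .628 -.1288 .1755 14.5
```

```text
t 28.93 pos [ 0.6276 -0.1285  0.1759] jaw 14.70 tilt [ 0.0005 -0.0002] grip 0.998 F [ 0.  -0.5  0. ] q [-20.6  27.6 102.1   0.   50.3 -35.3]
now twist 0.20 shift x 0.0004 y 0.0003 z 0.0004
after twist twist 0.20 shift x 0.0004 y 0.0003 z 0.0004
```

Request:
arm_command(
  rows=[
    [0.4, 0, 0, 0, 0],
    [0, 0, 0, 0, 0],
    [-0.3, 0, 0, 0, 0],
    [-1, 0, 0, 0, 0],
    [-1, 0, 0, 0, 0],
  ],
  force=30,
)

```text
clock: 29.55
ee_pos: [0.6276, -0.1286, 0.1763]
orientation: [[0.001, 0.967, 0.254], [-0.0, 0.254, -0.967], [-1.0, 0.001, 0.001]]
contact_force: [-0.6, 0.4, 2.6]
grip_width: 0.391
```

Request:
arm_command(
  rows=[
    [-1, 0, 0, 0, 0],
    [-1, 0, 0, 0, 0],
  ],
)

```text
clock: 29.8
ee_pos: [0.6276, -0.1286, 0.1763]
orientation: [[0.001, 0.967, 0.254], [-0.0, 0.254, -0.967], [-1.0, 0.001, 0.001]]
contact_force: [-0.1, -0.0, 4.8]
grip_width: 0.388
```

```bash
python3 p.py .628 -.1288 .1755 14.5
```

```text
t 29.80 pos [ 0.6276 -0.1286  0.1763] jaw 14.70 tilt [ 0.0009 -0.0003] grip 0.388 F [-0.1 -0.   4.8] q [-20.6  27.5 102.1  -0.   50.3 -35.3]
now twist 0.20 shift x 0.0008 y 0.0003 z 0.0003
after twist twist 0.20 shift x 0.0008 y 0.0003 z 0.0003
```

Request:
arm_command(
  rows=[
    [-1, -0.02, 0, 0, 0],
    [-1, -0.04, 0, 0, 0],
    [-1, -0.04, 0, 0, 0],
    [-1, 0, 0, 0, 0],
    [-1, 0, 0, 0, 0],
  ],
)

```text
clock: 30.42
ee_pos: [0.6268, -0.1282, 0.2751]
orientation: [[-0.001, 0.967, 0.254], [0.001, 0.254, -0.967], [-1.0, -0.001, -0.001]]
contact_force: [0.5, -0.3, -1.8]
grip_width: 0.391
```

```bash
python3 p.py .4278 .3413 .2 14.7;python3 snap.py scene s5 260 200 460 350 4
```

```text
t 30.43 pos [ 0.6268 -0.1282  0.2751] jaw 14.70 tilt [-0.0014  0.0006] grip 0.391 F [ 0.5 -0.3 -1.8] q [-20.6  19.5 100.8   0.   59.8 -35.3]
now twist -0.00 shift x 0.0751 y -0.0733 z -0.5047
after twist twist -0.00 shift x 0.0751 y -0.0733 z -0.5047
```

View pics/s5.png

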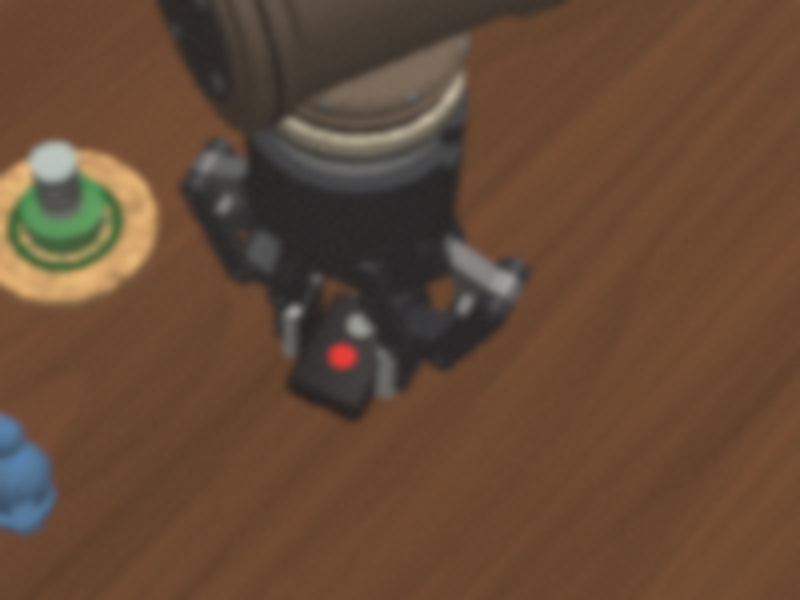

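The fob is held with its red button up (crop (340,355)) and the stopper is standing. I'll move over the bowl.

Request:
arm_command(
  rows=[
    [-1, 0, -0.0067, -0.0459, 0],
    [-1, 0, -0.0067, -0.0459, 0],
    [-1, 0, -0.0067, -0.0459, 0],
    [-1, 0, -0.0067, -0.0459, 0],
    [-1, 0, -0.0067, -0.0459, 0],
  ],
)

```text
clock: 31.1
ee_pos: [0.5352, 0.0863, 0.2735]
orientation: [[-0.004, 0.967, 0.253], [0.0, 0.253, -0.967], [-1.0, -0.004, -0.001]]
contact_force: [-0.2, -0.3, -0.1]
grip_width: 0.388
```

Request:
arm_command(
  rows=[
    [-1, 0, -0.0067, -0.0459, 0],
    [-1, 0, -0.0067, -0.0459, 0],
    [-1, 0, -0.0067, -0.0459, 0],
    [-1, 0, -0.0067, -0.0459, 0],
    [-1, 0, -0.0067, -0.0459, 0],
  ],
)

```text
clock: 31.72
ee_pos: [0.4446, 0.2995, 0.2737]
orientation: [[-0.004, 0.967, 0.254], [-0.002, 0.254, -0.967], [-1.0, -0.004, 0.001]]
contact_force: [0.4, -0.4, -1.5]
grip_width: 0.388
```

Request:
arm_command(
  rows=[
    [-1, 0, -0.0067, -0.0459, 0],
    [-1, 0.02, 0, 0, 0],
    [-1, 0.01, 0, 0, 0],
    [-1, 0, 0, 0, 0],
    [-1, 0, 0, 0, 0],
  ],
)

```text
clock: 32.35
ee_pos: [0.4284, 0.3408, 0.2458]
orientation: [[-0.0, 0.968, 0.253], [-0.0, 0.253, -0.968], [-1.0, -0.0, 0.0]]
contact_force: [0.7, 0.5, -1.0]
grip_width: 0.391
```

```bash
python3 p.py .4278 .3413 .1815 14.7; cat > ky.py <<'E'
from bench import *
from h import *
for n in("top","scene"):
    d=grab_frame(n);W=world(d);F=d["frame"].astype(int)
    k=np.array([-.2538,.9673]);s=(W[...,:2]-[.4215,.3655])@k;w=(W[...,:2]-[.4215,.3655])@[k[1],-k[0]]
    H=cv2.cvtColor(d["frame"],cv2.COLOR_BGR2HSV).astype(int)
    m=(abs(w)<.012)&(abs(s)<.055)&(W[...,2]>.008)&(W[...,2]<.09)
    for a in range(-55,55,10):
        q=m&(s*1000>=a)&(s*1000<a+10)
        if q.sum()>3: print(n,a,q.sum(),np.round(1000*np.percentile(W[q][:,2],[5,50,95]),1))
E
python3 ky.py; python3 snap.py scene s6 380 90 500 180 6
```

```text
t 32.35 pos [0.4284 0.3408 0.2458] jaw 14.63 tilt [-0.0001 -0.0001] grip 0.391 F [ 0.7  0.5 -1. ] q [ 27.9  11.3 114.7  -0.   54.   13.2]
now twist -0.07 shift x 0.0643 y -0.0004 z -0.0007
after twist twist -0.07 shift x 0.0643 y -0.0004 z -0.0007
top -55 70 [74.8 81.8 85.4]
top -45 76 [62.6 83.2 85.7]
top -35 75 [80.7 83.9 85.7]
top -25 64 [80.9 83.6 85.6]
top -15 28 [81.4 83.3 85.8]
scene -55 61 [72.8 80.7 84.8]
scene -45 29 [81.6 83.7 86. ]
scene -35 31 [82.5 84.2 85.9]
scene -25 26 [82.3 84.  86.3]
scene -15 28 [82.3 83.7 85.3]
scene -5 4 [81.5 82.2 83.6]
scene 5 4 [18.5 76.4 77.7]
scene 15 14 [49.  75.  75.7]
scene 25 6 [73.5 75.  75.8]
```

View pics/s6.png

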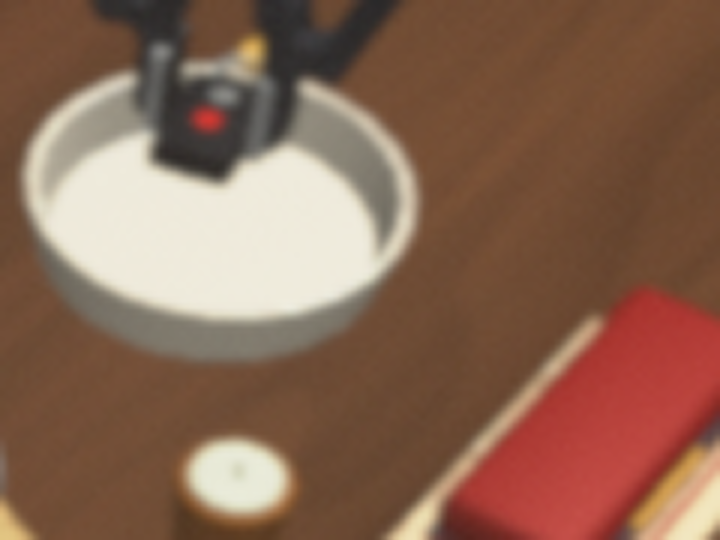

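The keys are level and buttons up, with the fob top at 84 mm and the key top at 75 mm. Lowering.

Request:
arm_command(
  rows=[
    [-1, 0.025, 0, 0, 0],
    [-1, 0.025, 0, 0, 0],
    [-1, 0.009, 0, 0, 0],
    [-1, 0, 0, 0, 0],
    [-1, 0, 0, 0, 0],
  ],
)

```text
clock: 33.12
ee_pos: [0.4285, 0.3415, 0.1879]
orientation: [[0.002, 0.967, 0.254], [0.001, 0.254, -0.967], [-1.0, 0.002, -0.001]]
contact_force: [-0.5, -0.3, -0.7]
grip_width: 0.391
```

Request:
arm_command(
  rows=[
    [-1, 0.001, 0, 0, 0],
    [-1, 0.001, 0, 0, 0],
    [-1, 0.001, 0, 0, 0],
    [-1, 0, 0, 0, 0],
    [-1, 0, 0, 0, 0],
  ],
)

```text
clock: 33.75
ee_pos: [0.4279, 0.3412, 0.1837]
orientation: [[-0.0, 0.967, 0.254], [-0.0, 0.254, -0.967], [-1.0, -0.0, 0.0]]
contact_force: [-0.5, 0.1, -1.3]
grip_width: 0.384
```

Request:
arm_command(
  rows=[
    [-1, 0.001, 0, 0, 0],
    [-1, 0.001, 0, 0, 0],
    [-1, 0.0004, 0, 0, 0],
    [-1, 0, 0, 0, 0],
    [-1, 0, 0, 0, 0],
  ],
)

```text
clock: 34.38
ee_pos: [0.428, 0.3412, 0.1813]
orientation: [[0.0, 0.967, 0.254], [0.0, 0.254, -0.967], [-1.0, 0.0, -0.0]]
contact_force: [-0.9, 0.4, -0.7]
grip_width: 0.388
```

Request:
arm_command(
  rows=[
    [-0.1, 0, 0, 0, 0],
    [0.1, 0, 0, 0, 0],
    [0.1, 0, 0, 0, 0],
    [0.1, 0, 0, 0, 0],
    [0.1, -0.01, 0, 0, 0],
  ],
)

```text
clock: 35.0
ee_pos: [0.4276, 0.341, 0.1909]
orientation: [[-0.002, 0.967, 0.254], [-0.001, 0.254, -0.967], [-1.0, -0.002, 0.001]]
contact_force: [0.7, -0.3, -0.1]
grip_width: 0.552
```

Request:
arm_command(
  rows=[
    [0.1, -0.04, 0, 0, 0],
    [0.1, -0.06, 0, 0, 0],
    [0.1, -0.06, 0, 0, 0],
    [0.1, 0, 0, 0.06, 0],
    [0.1, 0, 0, 0.06, 0],
  ],
)

```text
clock: 35.62
ee_pos: [0.4585, 0.2244, 0.3538]
orientation: [[0.004, 0.967, 0.256], [0.001, 0.256, -0.967], [-1.0, 0.004, 0.0]]
contact_force: [1.3, 0.1, -0.9]
grip_width: 0.552
```

Request:
arm_command(
  rows=[
    [0.1, 0, 0, 0.06, 0],
    [0.1, 0, 0, 0.06, 0],
    [0.1, 0, 0, 0.06, 0],
    [0.1, 0, 0, 0, 0],
    [0.1, 0, 0, 0, 0],
  ],
)

```text
clock: 36.25
ee_pos: [0.5039, 0.0511, 0.3517]
orientation: [[0.0, 0.967, 0.253], [0.0, 0.253, -0.967], [-1.0, 0.0, -0.0]]
contact_force: [0.5, 0.5, 0.7]
grip_width: 0.549
```

```bash
python3 p.py; python3 ky.py; python3 snap.py top t7 0 0 640 480 1.2;python3 snap.py scene s7 0 0 640 480 1.2; python3 - <<'E'
from h import *
for n in("t7","s7"):
    d=dict(np.load(n+".npz"));W=world(d)
    r=np.hypot(W[...,0]-.4215,W[...,1]-.3655);F=d["frame"].astype(int)
    m=(r<.06)&(W[...,2]>.0075)&(W[...,2]<.03);print("keys",m.sum(),rect(W[m]),np.percentile(W[m][:,2],98))
    for nm,x,y,rr in(("candle",.525,.232,.04),("bird",.528,-.235,.045)):
        m=(np.hypot(W[...,0]-x,W[...,1]-y)<rr)&(W[...,2]>.012)&(W[...,2]<.07);print(nm,m.sum(),rect(W[m]),np.percentile(W[m][:,2],99))
E
```

```text
t 36.25 pos [0.5039 0.0511 0.3517] jaw 14.65 tilt [0.0003 0.0004] grip 0.549 F [0.5 0.5 0.7] q [ -5.7  -2.1 116.5   0.   65.6 -20.4]
top -55 52 [11.7 16.8 19.5]
top -45 61 [16.1 18.7 21.8]
top -35 63 [17.3 18.8 21.3]
top -25 63 [16.9 18.8 21.7]
top -15 60 [16.8 18.8 21.8]
top -5 28 [ 9.4 17.2 20.5]
top 5 14 [ 8.2  9.8 11.2]
top 15 27 [ 8.9 10.8 12.9]
top 25 32 [ 8.3  9.9 11.9]
top 35 21 [ 8.5 10.5 12.8]
top 45 8 [ 8.6  9.5 11.2]
scene -55 40 [11.3 16.4 21. ]
scene -45 32 [15.7 19.6 21.1]
scene -35 26 [17.5 18.8 21.2]
scene -25 32 [17.7 19.1 22.2]
scene -15 22 [17.2 19.4 21.1]
scene -5 9 [16.1 17.9 19.5]
scene 5 4 [ 8.3  9.9 11.5]
scene 15 16 [ 8.2  9.4 11.2]
scene 25 13 [ 8.7  9.6 11.6]
scene 35 6 [ 9.9 11.  12.3]
scene 45 5 [ 8.7  9.5 10.4]
keys 696 (array([420.2, 369.3]), array([110.4, 109.5]), 48.9) 0.021477393928192347Traceback (most recent call last):
  File "<stdin>", line 7, in <module>
    return _quantile_unchecked(
        a, q, axis, out, overwrite_input, method, keepdims, weights)
    return _ureduce(a,
                    func=_quantile_ureduce_func,
    ...<5 lines>...
                    overwrite_input=overwrite_input,
                    method=method)
    r = func(a, **kwargs)
    result = _quantile(arr,
                       quantiles=q,
    ...<2 lines>...
                       out=out,
                       weights=wgt)
    slices_having_nans = np.isnan(arr[-1, ...])
                                  ~~~^^^^^^^^^
IndexError: index -1 is out of bounds for axis 0 with size 0
```

View pics/t7.png

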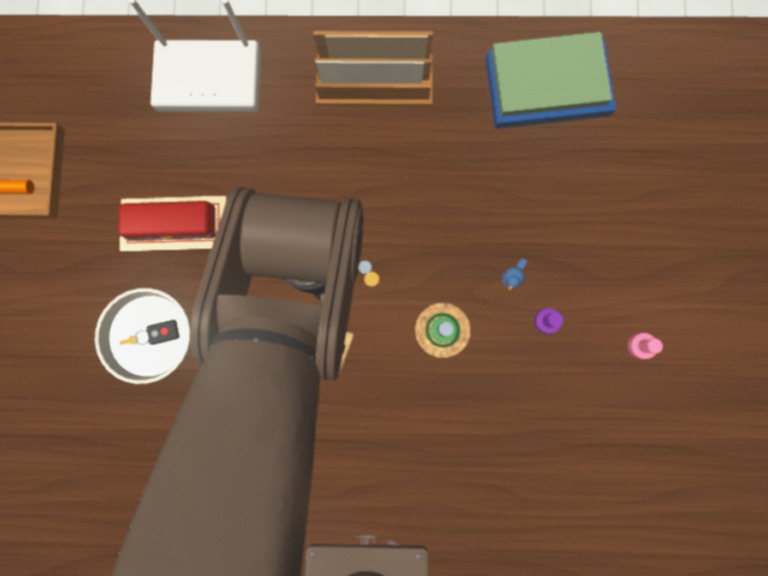

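View pics/s7.png

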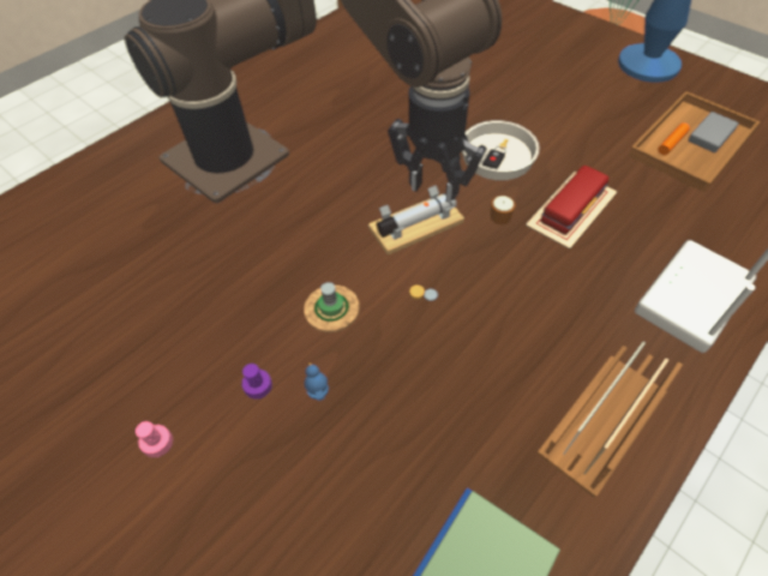

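Everything is in place. The case has the tightest margin, so I'll check it once more against the unoccluded outline in the initial frames.

```bash
cat > fin.py <<'E'
from h import *
a=np.radians(92.4);L=np.array([np.cos(a),np.sin(a)]);S=np.array([np.sin(a),-np.cos(a)]);c0=np.array([.6125,.3385]);k=4
for n,fs in(("top",("top0",)),("scene",("scene0",))):
    d=dict(np.load(fs[0]+".npz"));t=np.arange(-100,100,1/k)/1000;s=np.arange(-55,55,1/k)/1000
    g=c0+s[:,None,None]*S+t[None,:,None]*L
    P=np.concatenate([g,np.full(g.shape[:2]+(1,),.004),np.ones(g.shape[:2]+(1,))],-1)@d["camera_from_world"].T
    f=240/np.tan(np.radians(float(d["vfov"]))/2)
    im=cv2.remap(d["frame"],(d["cx"]+f*P[...,0]/-P[...,2]).astype(np.float32),(d["cy"]+f*P[...,1]/P[...,2]).astype(np.float32),cv2.INTER_CUBIC).astype(float)
    ps=im[:,200:600,1].mean(1);pt=im[140:300,:,1].mean(0)
    for nm,p,ax,w in(("s",ps,s*1000,31),("t",pt,t*1000,77)):
        r=[]
        for sg in(-1,1):
            q=(abs(ax-sg*w)<6);v=np.clip(np.percentile(p[q],90)-p[q],0,None);r.append((v*ax[q]).sum()/v.sum())
        print(n,nm,"line centres",np.round(r,2),"mid %.2f"%np.mean(r))
for n in("t7","s7"):
    d=dict(np.load(n+".npz"));W=world(d)
    for nm,x,y,rr in(("candle",.525,.232,.04),("bird",.528,-.235,.045)):
        m=(np.hypot(W[...,0]-x,W[...,1]-y)<rr)&(W[...,2]>.012)&(W[...,2]<.07)
        if m.sum()>20: print(n,nm,rect(W[m]),np.percentile(W[m][:,2],99))
E
python3 fin.py
```

```text
top s line centres [-30.69  32.29] mid 0.80
top t line centres [-77.71  77.42] mid -0.14
scene s line centres [-32.26  30.76] mid -0.75
scene t line centres [-76.98  77.98] mid 0.50
t7 bird (array([ 528.3, -233.9]), array([53.9, 31.7]), -5.8) 0.04904705006625806
s7 candle (array([524.3, 230.9]), array([44.5, 41. ]), -53.5) 0.04047207152964349
s7 bird (array([ 526.7, -235.9]), array([55.6, 32.2]), -4.1) 0.048962887667517836
```

Two methods agree the case sits 0.6–1.4 mm towards the mat's -x side. There is time left, so I'll nudge it by about 0.8 mm.

Request:
arm_command(
  rows=[
    [1, 0, 0, 0, 6.1],
    [1, 0, 0, 0, 6.1],
    [1, 0, 0, 0, 0],
  ],
  force=40,
)

```text
clock: 36.83
ee_pos: [0.5038, 0.0521, 0.3513]
orientation: [[-0.0, 0.999, 0.047], [0.0, 0.047, -0.999], [-1.0, -0.0, -0.0]]
contact_force: [0.3, 0.4, -0.0]
grip_width: 1.003
```

```bash
python3 p.py .6122 .3385 .1828 2.4
```

```text
t 36.83 pos [0.5038 0.0521 0.3513] jaw 2.67 tilt [-0.0002  0.0001] grip 1.003 F [ 0.3  0.4 -0. ] q [ -5.6  -2.1 116.6   0.   65.5  -8.3]
now twist 0.27 shift x 0.1685 y 0.1216 z -0.2811
after twist twist 0.27 shift x 0.1685 y 0.1203 z -0.2816
```

Request:
arm_command(
  rows=[
    [1, 0, 0.0243, -0.0562, 0.27],
    [1, 0, 0.024, -0.0563, 0],
    [1, 0, 0.024, -0.0563, 0],
    [1, 0, 0.024, -0.0563, 0],
    [1, 0, 0.024, -0.0563, 0],
  ],
)

```text
clock: 37.45
ee_pos: [0.6131, 0.3397, 0.3512]
orientation: [[0.0, 0.999, 0.042], [-0.0, 0.042, -0.999], [-1.0, 0.0, 0.0]]
contact_force: [0.5, -0.8, 0.8]
grip_width: 1.0
```

Request:
arm_command(
  rows=[
    [1, 0.04, 0, 0, 0],
    [1, 0.04, 0, 0, 0],
    [1, 0.02, 0, 0, 0],
    [1, 0, 0, 0, 0],
    [1, 0, 0, 0, 0],
  ],
)

```text
clock: 38.08
ee_pos: [0.6138, 0.3372, 0.2535]
orientation: [[0.003, 0.999, 0.039], [0.001, 0.039, -0.999], [-1.0, 0.003, -0.001]]
contact_force: [-0.1, 0.2, 0.5]
grip_width: 1.001
```

```bash
python3 p.py .6122 .3385 .1828 2.4
```

```text
t 38.08 pos [0.6138 0.3372 0.2535] jaw 2.24 tilt [0.0031 0.0012] grip 1.001 F [-0.1  0.2  0.5] q [20.5 27.8 92.1  0.  60.  18.3]
now twist -0.16 shift x 0.0707 y -0.0015 z -0.0013
after twist twist -0.16 shift x 0.0707 y -0.0015 z -0.0013
```

Request:
arm_command(
  rows=[
    [1, 0.03, -0.001, -0.001, 0],
    [1, 0.025, 0, 0, 0],
    [1, 0.014, 0, 0, 0],
    [1, 0, 0, 0, 0],
    [1, 0, 0, 0, 0],
  ],
)

```text
clock: 38.7
ee_pos: [0.6128, 0.3382, 0.1842]
orientation: [[0.003, 0.999, 0.039], [0.001, 0.039, -0.999], [-1.0, 0.003, -0.001]]
contact_force: [-0.6, -0.0, -0.2]
grip_width: 0.997
```

Request:
arm_command(
  rows=[
    [1, 0, 0, 0, 0],
    [1, 0, 0, 0, 0],
  ],
)

```text
clock: 38.95
ee_pos: [0.6123, 0.3381, 0.1833]
orientation: [[0.001, 0.999, 0.039], [0.001, 0.039, -0.999], [-1.0, 0.001, -0.0]]
contact_force: [0.2, -0.6, -0.5]
grip_width: 1.001
```

```bash
python3 p.py .6122 .3385 .1828 2.4
```

```text
t 38.95 pos [0.6123 0.3381 0.1833] jaw 2.23 tilt [0.0014 0.0005] grip 1.001 F [ 0.2 -0.6 -0.5] q [20.6 32.9 93.  -0.  53.9 18.4]
now twist -0.17 shift x 0.0005 y -0.0001 z -0.0004
after twist twist -0.17 shift x 0.0005 y -0.0001 z -0.0004
```

Request:
arm_command(
  rows=[
    [1, 0, 0, 0, -0.2],
    [0.6, 0, 0, 0, 0],
    [0, 0, 0, 0, 0],
    [-1, 0, 0, 0, 0],
    [-1, 0, 0, 0, 0],
  ],
)

```text
clock: 39.58
ee_pos: [0.6121, 0.338, 0.1824]
orientation: [[0.0, 0.999, 0.042], [0.0, 0.042, -0.999], [-1.0, 0.0, -0.0]]
contact_force: [0.8, 0.5, 0.2]
grip_width: 0.678
```

Request:
arm_command(
  rows=[
    [-1, 0, 0, 0, 0],
    [-1, -0.002, 0, 0, 0],
    [-1, 0, 0.0008, 0, 0],
    [-1, 0, 0, 0, 0],
    [-1, 0, 0, 0, 0],
  ],
)

```text
clock: 40.2
ee_pos: [0.6127, 0.338, 0.184]
orientation: [[-0.001, 0.999, 0.042], [-0.0, 0.042, -0.999], [-1.0, -0.001, 0.0]]
contact_force: [-0.2, 0.6, -1.2]
grip_width: 0.673
```

Request:
arm_command(
  rows=[
    [-1, 0.001, 0, 0, 0],
    [-1, 0.001, 0, 0, 0],
    [-1, 0.0003, 0, 0, 0],
    [-1, 0, 0, 0, 0],
    [-1, 0, 0, 0, 0],
  ],
)

```text
clock: 40.83
ee_pos: [0.6129, 0.338, 0.1825]
orientation: [[0.0, 0.999, 0.042], [0.0, 0.042, -0.999], [-1.0, 0.0, -0.0]]
contact_force: [-3.4, -0.9, 2.1]
grip_width: 0.674
```

```bash
python3 p.py .6130 .3385 .1828 2.4
```

```text
t 40.83 pos [0.6129 0.338  0.1825] jaw 2.43 tilt [0.0001 0.    ] grip 0.674 F [-3.4 -0.9  2.1] q [20.6 33.1 93.  -0.  54.  18.2]
now twist 0.03 shift x -0.0003 y 0.0001 z -0.0005
after twist twist 0.03 shift x -0.0003 y 0.0001 z -0.0005
```

Now release, back off along +x so nothing is blocked, and look again.

Request:
arm_command(
  rows=[
    [0.5, 0, 0, 0, 0],
    [1, 0, 0, 0, 0],
    [1, 0, 0, 0, 0],
    [1, -0.02, 0, 0, 0],
    [1, -0.05, 0, 0, 0],
  ],
)

```text
clock: 41.45
ee_pos: [0.6118, 0.3376, 0.2503]
orientation: [[-0.006, 0.999, 0.042], [-0.002, 0.042, -0.999], [-1.0, -0.006, 0.002]]
contact_force: [1.3, 0.4, 0.1]
grip_width: 0.998
```

Request:
arm_command(
  rows=[
    [1, -0.06, 0, 0, 0],
    [1, 0, -0.06, 0, 0],
    [1, 0, -0.06, 0, 0],
    [1, 0, -0.06, 0, 0],
    [1, 0, 0, 0, 0],
  ],
)

```text
clock: 42.08
ee_pos: [0.4287, 0.33, 0.3116]
orientation: [[-0.003, 0.999, 0.045], [-0.001, 0.045, -0.999], [-1.0, -0.003, 0.001]]
contact_force: [0.1, 0.2, 0.5]
grip_width: 1.0
```

```bash
python3 p.py; python3 case.py k2; python3 rectv.py r2 | cut -c1-420
```

```text
t 42.08 pos [0.4287 0.33   0.3116] jaw 2.58 tilt [-0.0031 -0.0013] grip 1.000 F [0.1 0.2 0.5] q [ 26.8   5.2 113.6   0.   61.4  24.2]
top 2245 (array([612.9, 337.5]), array([149.2,  58.6]), -87.4) [33.52990105 45.5983228  49.49141774]
scene 1400 (array([612.5, 335.5]), array([151.8,  59.2]), -86.7) [32.81225253 45.32826828 48.69881078]
top s- (t -50..50) -50:74/107 -49:73/106 -48:75/106 -47:86/115 -46:112/139 -45:148/173 -44:187/209 -43:216/233 -42:231/243 -41:234/244 -40:235/244 -39:235/244 -38:235/244 -37:235/244 -36:235/244 -35:234/244 -34:224/242 -33:204/237 -32:180/231 -31:161/226 -30:159/226 -29:171/227 -28:176/221 -27:162/201 -26:137/173 -25:111/142 -24:93/121 -23:82/111
s+ 22:60/189 23:60/189 24:59/188 25:59/187 26:58/187 27:58/186 28:57/186 29:56/185 30:56/184 31:55/183 32:54/182 33:52/180 34:51/175 35:49/169 36:53/164 37:71/165 38:102/176 39:142/196 40:182/218 41:211/234 42:224/240 43:224/240 44:213/233 45:188/214 46:156/186 47:124/156 48:98/133 49:84/121
t- (s -20..20) -95:76/114 -94:80/115 -93:95/127 -92:116/147 -91:147/175 -90:178/203 -89:204/226 -88:220/238 -87:226/240 
[... 1127 characters left out ...]
63/189 46:134/161 47:109/137 48:90/122 49:80/115
t- (s -20..20) -95:85/115 -94:97/124 -93:113/137 -92:133/156 -91:154/177 -90:176/199 -89:195/216 -88:210/228 -87:219/235 -86:224/238 -85:226/239 -84:226/240 -83:225/239 -82:221/238 -81:214/236 -80:204/232 -79:192/229 -78:181/225 -77:175/223 -76:174/223 -75:176/222 -74:177/220 -73:175/215 -72:167/204 -71:152/187 -70:133/166 -69:112/144 -68:91/124 -67:72/108
t+ 66:61/173 67:61/173 68:61/172 69:61/173 70:61/173 71:61/173 72:61/172 73:61/172 74:60/172 75:60/172 76:60/172 77:60/172 78:60/172 79:60/172 80:60/171 81:60/171 82:60/171 83:59/171 84:59/171 85:59/171 86:59/171 87:59/171 88:59/171 89:60/171 90:59/171 91:59/170 92:58/170 93:58/170 94:58/170
```

View pics/r2.png

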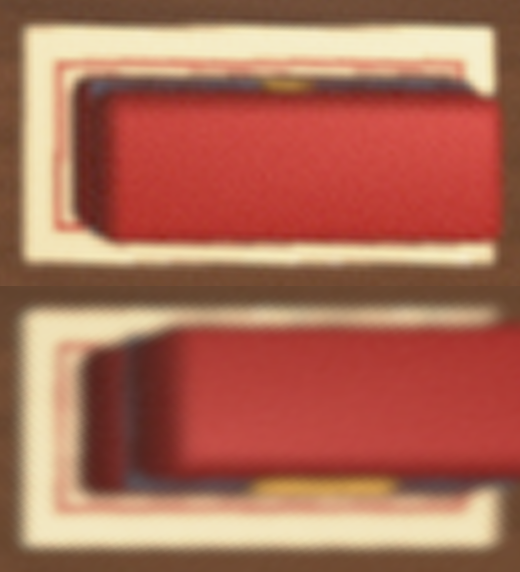

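```bash
python3 -c "
from bench import *
close_job()"
```

```text
the job is handed in; nothing more can be done
```

The four things were moved in the order asked, and the job was handed in at about 42 s of robot time. The gripper was open and clear of everything.

| Item | Last check |
|---|---|
| Flashlight | In both clips, centred within about 1–2 mm; barrel top at about 46 mm, so it rests on the base. |
| Case | Right way up inside the outline. I regripped it once and moved it about 0.8 mm. |
| Stopper | Plug centre within about 0.5 mm of the ring centre, averaging both views. |
| Keys | Flat, buttons up, in the middle of the bowl; fob top at about 19 mm, key top at about 10 mm. |

- **Case margin:** The outline leaves only about 1 mm a side. After the nudge, the gaps to the lines on its two long sides agree to about 0.5 mm.
- **Checks that disagreed:**
  - Along the case's length, the visible gap put it about 1 mm one way and the depth measurement 1–2 mm the other way. I left it there.
  - The two cameras' angle readings for the case after the nudge were -87.4° and -86.7°, against -87.6° for the mat. I took this as measurement noise.
- **Candle and bird:** Each stood within 2 mm of its first measured position; for the candle this rests on one camera, as the arm hid it from the other. I measured both before the case nudge and did not measure them again.
- **Keys outline:** My last measurement of the keys' outline in the bowl failed because it also picked up the bowl's wall. The key position rests on the height profiles and the pictures.

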